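# Mesh-check and sort the washed drink-machine gears

## Task

Check the washed drink-machine gears, starting with the one with the fewest teeth and ending with the most: hold each by its stub, bring its teeth level into mesh with the brass master gear from straight in front of the test stand, and turn the master with it until the red pointer reaches a green mark, either way. Put gears with 10 teeth or fewer in the blue tray and those with 12 or more in the red tray, lying flat side by side with stubs up. Also stand the fallen yellow oil bottle upright in the middle of its green pad for oiling the gears, and leave the other things on the counter alone.

Things in the scene. Friction and masses are not known exactly. Their poses are not given: they have to be found in the camera images.
- gear8_mid (a point): White spur gear, 8 teeth, 64 mm over the tips, pitch radius 26.00 mm, 140 g; may be absent. Toothed disc 16 mm thick, on it a grey square stub 26 x 26 mm, 48 mm tall, to grip it by. Point: on the axis, 32 mm above the underside (half-way up; stub from 16 below to 32 above it). z: the axis, up as it lies; x: through one tooth and square to a stub face. Teeth 9 mm wide, round tips 6 mm outside the pitch circle.
- gear10_mid (a point): White spur gear, 10 teeth, 77 mm over the tips, pitch radius 32.50 mm, 160 g; may be absent. Toothed disc 16 mm thick, on it a grey square stub 26 x 26 mm, 48 mm tall, to grip it by. Point: on the axis, 32 mm above the underside (half-way up; stub from 16 below to 32 above it). z: the axis, up as it lies; x: through one tooth and square to a stub face. Teeth 9 mm wide, round tips 6 mm outside the pitch circle.
- gear12_mid (a point): White spur gear, 12 teeth, 90 mm over the tips, pitch radius 39.00 mm, 180 g; may be absent. Toothed disc 16 mm thick, on it a grey square stub 26 x 26 mm, 48 mm tall, to grip it by. Point: on the axis, 32 mm above the underside (half-way up; stub from 16 below to 32 above it). z: the axis, up as it lies; x: through one tooth and square to a stub face. Teeth 9 mm wide, round tips 6 mm outside the pitch circle.
- gear14_mid (a point): White spur gear, 14 teeth, 103 mm over the tips, pitch radius 45.50 mm, 200 g; may be absent. Toothed disc 16 mm thick, on it a grey square stub 26 x 26 mm, 48 mm tall, to grip it by. Point: on the axis, 32 mm above the underside (half-way up; stub from 16 below to 32 above it). z: the axis, up as it lies; x: through one tooth and square to a stub face. Teeth 9 mm wide, round tips 6 mm outside the pitch circle.
- tester: Test stand, fixed: white housing 130 mm along x, 90 wide, 60 high; a post on it carries the brass master gear (12 teeth like the others', pitch radius 39 mm, 90 mm over the tips, 16 thick, underside 75 mm above the table). Origin under the master's axis. x points away from the robot, to the dial; the -x side is free for bringing up a held gear.
- test_axis (a point): On the master gear's axis at its mid-thickness, 83 mm above the table; frame as the stand, not turning. Test place of a gear: straight in front (towards -x, y = 0 within 9 mm), level, its disc at the master's height (within 9 mm), its axis at the sum of both pitch radii from this axis (up to 5 mm more counts), teeth in gaps.
- master (a joint): Turn of the master, rad, + counter-clockwise from above, stops at -1 and 1. A weak spring (0.08 N m/rad) returns it to 0: red pointer at the white dial mark along the stand's x, a tooth each along x and -x. Green marks at 0.61 and -0.61; either will do.
- pointer (a point): Near the tip of the red pointer, 70 mm from the master's axis along the pointer, at the master's mid-thickness. Its frame turns with the master; x lies along the pointer, z is up.
- tray_few: Blue plastic tray, 250 mm along its x, 135 mm along y, walls 18 mm high and 5 mm thick, floor 5 mm thick, fixed. Origin at the middle of its underside. Its two gears fit side by side along x, their centres about 58 mm either way from the middle. For the gears with 8 and 10 teeth.
- tray_many: Red plastic tray, 250 mm along its x, 135 mm along y, walls 18 mm high and 5 mm thick, floor 5 mm thick, fixed. Origin at the middle of its underside. Its two gears fit side by side along x, their centres about 58 mm either way from the middle. For the gears with 12 and 14 teeth.
- pad: Round green pad, 100 mm across, 4 mm thick, fixed to the table; origin at the middle of its underside. The oil bottle's place.
- oil_mid (a point): Yellow oil bottle, closed, black cap, 150 mm long, 220 g, lying at the start with its cap to the robot's left (+y) within 0.3 rad. Square body 50 x 50 x 115 mm, then a neck and a 30 mm wide cap. Point: on the long axis, 75 mm from the base (25 mm above the table as it lies). x: along the bottle from base to cap.
- jar: Sauce jar, 76 mm across, 70 mm high. Not part of the job; leave it alone. Origin at the middle of its underside.
- teabox: Yellow carton, 50 x 90 x 65 mm. Not part of the job; leave it alone. Origin at the middle of its underside.
- tub: White tub with blue lid, 84 mm across, 65 mm high. Not part of the job; leave it alone. Origin at the middle of its underside.
- cup: Paper cup, 80 mm across, 95 mm high. Not part of the job; leave it alone. Origin at the middle of its underside.
- spatula: Spatula lying flat, 240 mm long. Not part of the job; leave it alone.
Things that resemble listed ones, but are neither listed nor needed, are in the scene too. Leave any purple look-alike of the tester alone.

How it is judged:
By the outcome, as a careful person would: the job done as asked, in the order asked, and still so for the second after the job is handed in, with the robot touching nothing.
Of gear8, gear10, gear12, gear14 only 3 to 4 are there at a start; the rules pass over those that are not, and their reading is None.
At some moment in a run one of gear8, gear10, gear12, gear14 may be knocked a few centimetres aside while the robot is not near it.
It also fails if it takes over 210 s, if anything falls off the work surface, if the arm or the gripper's body presses on something with over 40 N, if the wrist force passes 120 N, or if a joint passes its speed limit or range.

## Robot

A 7-joint arm with a two-finger parallel gripper is mounted at the origin on the work surface. World frame = base frame: x ahead of the robot, y to its left, z up, the work surface at z = 0. Lengths are in m, angles in rad, forces in N, time in s.
With the tool pointing down it reaches from about 0.35 to 0.9 m from the base axis. Payload 8.1 kg.
Tool frame: the origin (TCP) lies between the finger pads; the fingertips stand env.tcp_to_tips ahead of it and the grasp point (between the pads) lies 3 mm ahead of it (env.tcp_to_tips is the distance from the TCP to the fingertips, in m); z points along the fingers, y is the direction in which the jaws open and shut (so a half turn about z gives the same grasp; the last joint's range is limited). The gripper opens to 92 mm and grips with 3 to 60 N. Pads are 19 mm wide; open, the fingers measure 130 mm over their backs; the gripper's body (75 mm by 190 mm) begins 47 mm behind the grasp point.
Start: joints at [-1.335, 0.434, 0.025, 1.573, -0.012, 1.134, -0.075], TCP at [0.208, 0.589, 0.249] pointing down, gripper open.
Joint ranges: [-2.62, 2.62], [-0.44, 2.09], [-1.27, 1.32], [0.08, 2.57], [-1.32, 4.46], [0.12, 2], [-2.74, 2.74]. Speed limits (rad/s): [2.22, 2.22, 3.01, 3.01, 3.14, 3.14, 3.14].

## Interface

Orientations are given as a unit quaternion [x, y, z, w].
In Python, from bench import monitor, eyes, env gives the robot as it stands.
- The arm moves only by the tool play_rows, never from a script. Its argument "motion" is a list of rows, each a list of 7 numbers: the turn, a rotation vector about the tool's x, y, z in rad, then the shift along the tool's x, y, z in cm, then the finger opening in cm, from 0 to 9.18. A call has 1 to 12 rows; each row is the pose to reach, as a shift and turn from the pose commanded when the call began, along the tool's axes at that moment; what a row does not reach only later rows make up. A row lasts 1/8 s, in which the tool goes at most 62.5 mm and 10.7 degrees, less where a joint would pass 70% of its speed; a pose out of reach is approached as far as the arm can. A call with a gripper value outside its range is refused whole. The fingers move at their own pace and stop on an object; "squeeze" is the grip in N (left out, the last holds). Time passes only in rows, so rows that repeat a pose let the fingers close. It gives the time, the measured TCP pose, the force and the opening at its end, in the units of the state.
- monitor.sense(): the state, without advancing time (a new reading comes with each control period).
- eyes.read_camera(name): name is "scene" or "top" or "wrist"; returns (picture, depth): 480x640x3 uint8, blue, green, red; 480x640 float32, m along the optical axis (not along the pixel's ray), 0 where there is no reading.
- eyes.get_calibration(name): a dict with "camera_matrix" (3x3 intrinsics, pixels), "k1" (the pictures are not rectified: a ray, as slopes to the right and down, at radius r is drawn at 1 + k1 r^2 times it, then the intrinsics apply), "rvec" (rotation vector, rad) and "tvec" (3), from world to camera coordinates, as OpenCV has them; the wrist camera has in their place "tool_from_camera" (4x4, takes a point from camera to tool coordinates, whose origin is the TCP and whose axes are the flange's). Camera axes: x right, y down, z forward; pixel columns grow to the right and rows downward; lengths in m; the calibration is good to about 2 mm. A picture is of the moment at which its call begins: read the wrist's pose just before it. get_calibration takes no time and is no camera call.
- env.sign_off(): hands the job in, once; it reports no verdict.
The state is a dict: "time": time; "q": joint angles; "qvel": joint speeds; "joint_efforts": joint torques, N m; "eef_pos": TCP position; "eef_rot": TCP orientation; "ft_force": force on the tool from outside, world axes, zero at the start; "wrist_torque": the same for the moment, N m; "opening": finger opening in m.
Only numpy, scipy, OpenCV 4.12 (cv2) and the standard library are available. Lean on these libraries where they do the work, as an engineer would, in place of code of your own. Each camera call takes 0.05 s, during which the arm holds its last target.

## Working session

There is one attempt and no reset: what is moved stays moved. The work goes in short steps, Python scripts to look and compute and a tool call to move; the robot and the scene stay as the last step left them, time stands still between calls to the robot, and variables do not carry over. Pictures are saved under pics/ and viewed, and the job is handed in when it is done.

Besides the shell and the picture viewer there is one more tool, called after "Request:" by a JSON object that holds its "method" and its "body", one argument or row to a line. play_rows: Moves the arm, as the interface text tells. Its arguments: {"type":"object","properties":{"motion":{"type":"array"},"squeeze":{"type":"number"}},"required":["motion"]}

```bash
ls -la; mkdir -p pics
python3 - <<'E'
from bench import monitor, eyes, env
import cv2
print(monitor.sense()); print(env.tcp_to_tips)
for n in("scene","top","wrist"):
    p,d=eyes.read_camera(n); cv2.imwrite(f"pics/a_{n}.png",p); print(n,eyes.get_calibration(n))
    import numpy as np; np.savez(f"pics/a_{n}.npz",p=p,d=d)
E
```

```text
total 12
drwxr-xr-x  3 agent agent 4096 Dec  7 06:14 .
drwxr-xr-x 23 root  root  4096 Dec  7 06:14 ..
drwxr-xr-x  2 agent agent 4096 Dec  7 06:14 pics
{'time': 0.0, 'q': array([-1.33461634,  0.43521039,  0.02498679,  1.57408399, -0.01158302,
        1.1339914 , -0.07512577]), 'qvel': array([-0.00105972, -0.00020561, -0.00060585,  0.00030149,  0.00145835,
       -0.00082311, -0.00051119]), 'joint_efforts': array([ 7.90008398e-04, -6.67839789e+01,  9.85062830e-01, -3.14463508e+01,
       -6.05870923e-02,  4.28708049e-02,  1.49078505e-04]), 'eef_pos': array([0.20761796, 0.58901207, 0.247958  ]), 'eef_rot': array([ 1.68630718e-01,  9.85678995e-01, -7.72600340e-04, -5.01140514e-05]), 'ft_force': array([ 0.20883044, -0.44136146,  0.19753428]), 'wrist_torque': array([ 0.02526319, -0.00419619, -0.00818542]), 'opening': 0.09194412014317871}
0.022
scene {'camera_matrix': array([[618.32529689,   0.        , 316.64280703],
       [  0.        , 618.32529689, 231.79850091],
       [  0.        ,   0.        ,   1.        ]]), 'k1': 0.009172157765658197, 'rvec': array([ 1.11787184,  2.32059797, -1
[... 254 characters left out ...]
.04233031536200527, 'rvec': array([ 2.23114487, -1.9450123 ,  0.23185125]), 'tvec': array([-0.05734357,  0.5541053 ,  1.11193277])}
wrist {'camera_matrix': array([[422.35574829,   0.        , 319.80169739],
       [  0.        , 422.35574829, 234.77804996],
       [  0.        ,   0.        ,   1.        ]]), 'k1': -0.06076192769326285, 'tool_from_camera': array([[-1.04685333e-03, -9.55894530e-01, -2.93708278e-01,
         7.93451029e-02],
       [ 9.99999408e-01, -1.08834541e-03, -2.21624437e-05,
         8.64535504e-04],
       [-2.98471096e-04, -2.93708127e-01,  9.55895103e-01,
        -1.35424238e-01],
       [ 0.00000000e+00,  0.00000000e+00,  0.00000000e+00,
         1.00000000e+00]])}
```

View pics/a_scene.png

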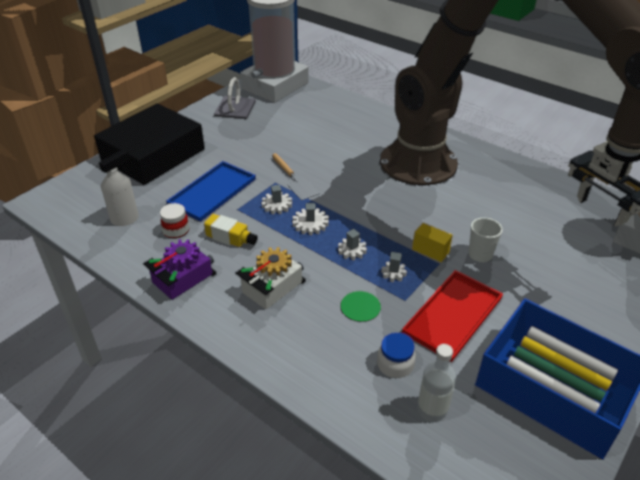

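View pics/a_top.png

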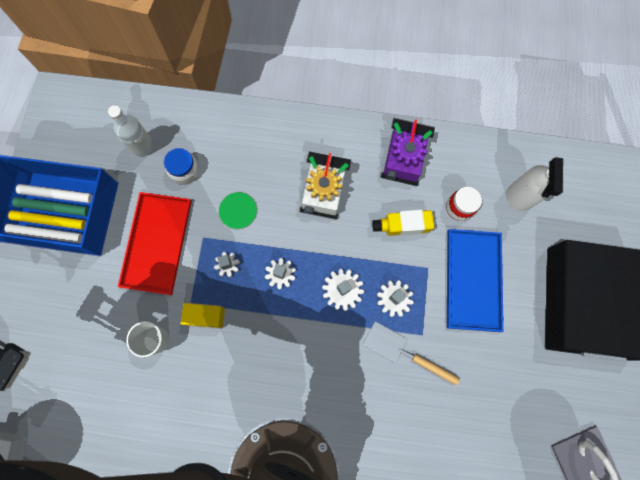

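View pics/a_wrist.png

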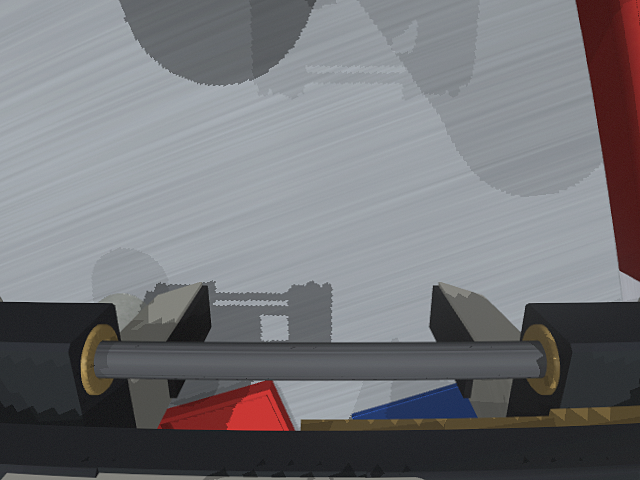

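The pictures show all four gears on the blue mat. In the top view they are at about (227,263), (280,272), (343,289) and (397,297). The white tester is at (324,183), the bottle at (405,222), the pad at (238,210), the red tray at the left and the blue tray at the right.

```bash
cat > h.py <<'E'
import numpy as np, cv2
from scipy.spatial.transform import Rotation as R
from bench import monitor, eyes, env
def cam(name):
    c=eyes.get_calibration(name); K=c["camera_matrix"]; D=np.array([c["k1"],0,0,0,0.])
    if name=="wrist":
        s=monitor.sense(); T=np.eye(4);T[:3,:3]=R.from_quat(s["eef_rot"]).as_matrix();T[:3,3]=s["eef_pos"]
        M=T@c["tool_from_camera"]   # world from cam
        return K,D,M[:3,:3],M[:3,3]
    Rm=cv2.Rodrigues(c["rvec"])[0]
    return K,D,Rm.T,-Rm.T@c["tvec"]
def plane(C,px,z):
    K,D,Rw,t=C
    u=cv2.undistortPoints(np.array(px,float).reshape(-1,1,2),K,D).reshape(-1,2)
    d=np.c_[u,np.ones(len(u))]@Rw.T
    s=(z-t[2])/d[:,2]
    return t+d*s[:,None]
def proj(C,P):
    K,D,Rw,t=C
    rv=cv2.Rodrigues(Rw.T)[0]
    return cv2.projectPoints(np.array(P,float).reshape(-1,1,3),rv,-Rw.T@t,K,D)[0].reshape(-1,2)
def masks(p,lo,hi):
    return cv2.inRange(cv2.cvtColor(p,cv2.COLOR_BGR2HSV),np.array(lo),np.array(hi))
def blobs(m,amin=30):
    n,l,s,c=cv2.connectedComponentsWithStats(m)
    return [(s[i],c[i],l==i) for i in range(1,n) if s[i][4]>=amin]
E
python3 - <<'E'
from h import *
z=np.load("pics/a_top.npz");p=z['p'];d=z['d'];C=cam("top")
print("cam pos",C[3])
def rect(name,lo,hi,h,amin=300):
    for s,c,l in blobs(masks(p,lo,hi),amin):
        cs=cv2.findContours(l.astype(np.uint8),cv2.RETR_EXTERNAL,cv2.CHAIN_APPROX_NONE)[0][0].reshape(-1,2)
        w=plane(C,cs,h)[:,:2].astype(np.float32)
        (cx,cy),(a,b),an=cv2.minAreaRect(w)
        print(name,s[4],c.round(),"ctr",round(cx,4),round(cy,4),"size",round(a,3),round(b,3),"ang",round(an,1))
rect("red",[0,180,100],[8,255,255],.018); rect("blue",[105,150,60],[125,255,255],.018)
rect("green",[55,120,80],[80,255,255],.004)
rect("yellow",[22,150,100],[32,255,255],.05)
rect("gold",[14,100,100],[24,255,255],.091)
rect("white",[0,0,225],[180,30,255],.016,60)
# depth at some points
for q in [(227,263),(280,272),(343,289),(397,297),(324,183)]:print(q,d[q[1],q[0]],plane(C,[q],.064 if q[1]>200 else .09))
E
```

```text
cam pos [ 0.2872365  -0.01361499  1.20996912]
red 5116 [155. 243.] ctr 0.5003 0.4018 size 0.136 0.249 ang 89.6
blue 612 [178. 162.] ctr 0.7201 0.3865 size 0.073 0.075 ang 7.7
blue 6249 [ 58. 200.] ctr 0.5624 0.6993 size 0.335 0.229 ang 89.9
blue 5443 [475. 280.] ctr 0.5163 -0.4061 size 0.25 0.138 ang 3.4
blue 9812 [308. 285.] ctr 0.4458 -0.0013 size 0.162 0.566 ang 0.1
green 1083 [237. 210.] ctr 0.6158 0.2113 size 0.097 0.096 ang 9.3
green 554 [ 49. 206.] ctr 0.5588 0.7059 size 0.021 0.198 ang 0.1
yellow 672 [ 46. 219.] ctr 0.5136 0.677 size 0.023 0.198 ang 0.2
yellow 366 [392. 224.] ctr 0.6203 -0.1799 size 0.055 0.048 ang 12.2
yellow 825 [200. 315.] ctr 0.3353 0.2445 size 0.051 0.096 ang 3.3
gold 12035 [101.  39.] ctr 1.0003 0.6463 size 0.268 0.586 ang 6.7
gold 620 [323. 184.] ctr 0.6887 -0.0007 size 0.087 0.084 ang 41.5
gold 357 [435. 369.] ctr 0.2863 -0.3065 size 0.11 0.017 ang 68.6
white 101 [114. 111.] ctr 0.8428 0.5921 size 0.03 0.03 ang 7.3
white 339 [ 57. 194.] ctr 0.592 0.7003 size 0.195 0.016 ang 89.5
white 506 [468. 199.] ctr 0.7238 -0.3788 size 0.066 0.065 ang 3.7
white 266 [319. 202.] ctr 0.6687 0.0021 size 0.088 0.035 ang 86.0
white 414 [412. 220.] ctr 0.647 -0.2368 size 0.051 0.055 ang 12.5
white 235 [ 41. 233.] ctr 0.4835 0.7016 size 0.009 0.192 ang 0.1
white 174 [278. 278.] ctr 0.4514 0.0818 size 0.073 0.043 ang 72.4
white 637 [341. 291.] ctr 0.4441 -0.0791 size 0.1 0.087 ang 41.2
white 417 [393. 300.] ctr 0.4394 -0.2098 size 0.084 0.073 ang 39.0
(227, 263) 1.1646736 [[0.46502213 0.20257051 0.064     ]]
(280, 272) 1.1611055 [[0.4609039  0.07328967 0.064     ]]
(343, 289) 1.1486676 [[ 0.44100494 -0.08070766  0.064     ]]
(397, 297) 1.145342 [[ 0.43945431 -0.20972601  0.064     ]]
(324, 183) 1.176892 [[ 0.68850047 -0.00228047  0.09      ]]
```

Run:
```python
import cv2
p=cv2.imread("pics/a_top.png")
cv2.imwrite("pics/b1.png",cv2.resize(p[235:335,185:435],None,fx=3.2,fy=3.2,interpolation=cv2.INTER_CUBIC))
cv2.imwrite("pics/b2.png",cv2.resize(p[115:245,285:445],None,fx=4.5,fy=4.5,interpolation=cv2.INTER_CUBIC))
```

```text
(no output)
```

View pics/b1.png

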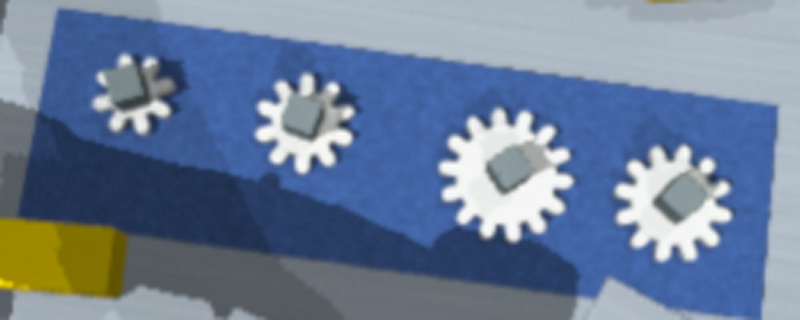

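View pics/b2.png

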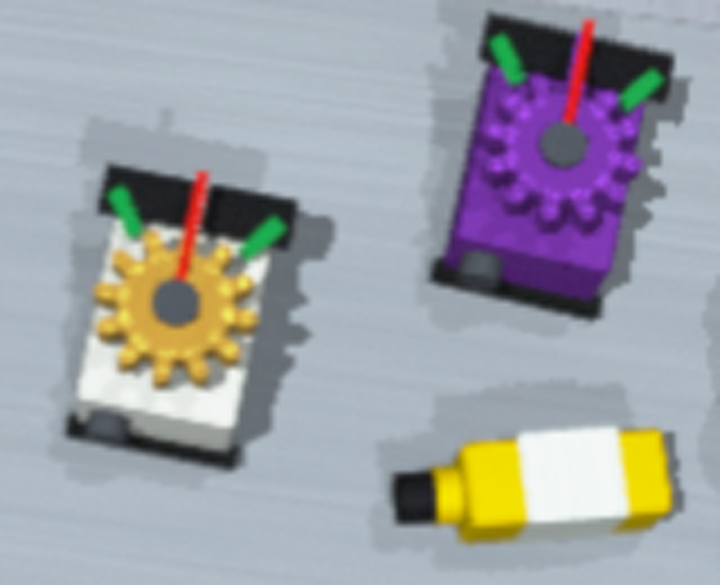

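```bash
cat >> h.py <<'E'
def plan(pos,yaw=None,Rt=None):
    """numbers for play_rows: turn (rad), shift (cm) ; yaw deg = world direction of tool x, tool down"""
    s=monitor.sense(); R0=R.from_quat(s["eef_rot"])
    if Rt is None and yaw is None: Rt=R0
    if Rt is None:
        a=np.radians(yaw); X=np.array([np.cos(a),np.sin(a),0]);Z=np.array([0,0,-1.]);Rt=R.from_matrix(np.c_[X,np.cross(Z,X),Z])
    rv=(R0.inv()*Rt).as_rotvec(); sh=R0.inv().apply(np.array(pos)-s["eef_pos"])*100
    print("t",round(s["time"],2),"pos",s["eef_pos"].round(4),"yaw",round(yawnow(),2),"| turn",rv.round(4),"shift",sh.round(2), "op",round(s["opening"],4),"q",s["q"].round(2))
    return rv,sh
def yawnow():
    X=R.from_quat(monitor.sense()["eef_rot"]).as_matrix()[:,0]; return np.degrees(np.arctan2(X[1],X[0]))
E
python3 -c "
from h import *
plan([.5,0,.2],180)"
```

```text
t 0.15 pos [0.2077 0.5891 0.2481] yaw 160.58 | turn [-1.200e-03 -1.000e-04 -3.389e-01] shift [-47.15 -45.84   4.87] op 0.0919 q [-1.33  0.44  0.02  1.57 -0.01  1.13 -0.08]
```

Request:
{"method": "play_rows", "body": {
  "motion": [
    [0, 0, -0.08, -12, -12, 0, 9.1],
    [0, 0, -0.16, -24, -23, 1, 9.1],
    [0, 0, -0.24, -36, -34, 3, 9.1],
    [0, 0, -0.339, -47.1, -45.8, 4.9, 9.1],
    [0, 0, -0.339, -47.1, -45.8, 4.9, 9.1],
    [0, 0, -0.339, -47.1, -45.8, 4.9, 9.1],
    [0, 0, -0.339, -47.1, -45.8, 4.9, 9.1],
    [0, 0, -0.339, -47.1, -45.8, 4.9, 9.1],
    [0, 0, -0.339, -47.1, -45.8, 4.9, 9.1],
    [0, 0, -0.339, -47.1, -45.8, 4.9, 9.1],
    [0, 0, -0.339, -47.1, -45.8, 4.9, 9.1],
    [0, 0, -0.339, -47.1, -45.8, 4.9, 9.1]
  ]
}}

```text
time: 1.65
eef_pos: [0.5002, -0.0021, 0.1994]
eef_rot: [0.003, 1.0, -0.001, -0.0]
ft_force: [-0.4, 0.6, 0.4]
opening: 0.091
```

Run:
```python
from h import *
C=cam("wrist");p,d=eyes.read_camera("wrist"); cv2.imwrite("pics/c.png",p);np.savez("pics/c.npz",p=p,d=d,K=C[0],D=C[1],R=C[2],t=C[3])
plan([.5,0,.2],180)
```

```text
t 1.7 pos [ 0.4996 -0.      0.1994] yaw 179.86 | turn [-0.0003 -0.0008 -0.0025] shift [-0.04  0.   -0.06] op 0.091 q [-0.33  0.28  0.27  1.95 -0.1   0.92  1.56]
```

View pics/c.png

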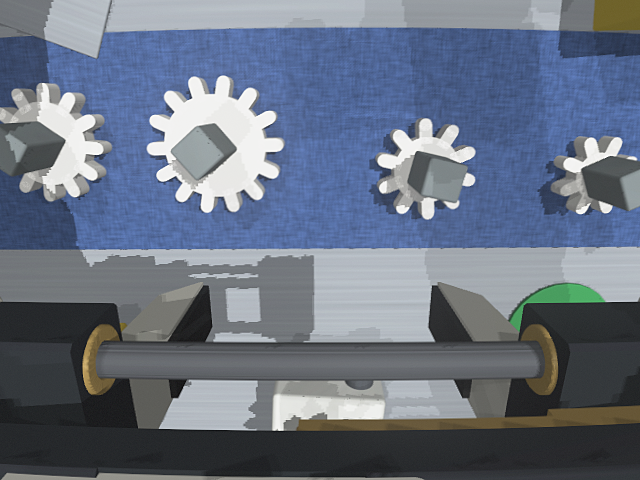

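```bash
cat >> h.py <<'E'
PR={8:.026,10:.0325,12:.039,14:.0455}
def cloud(C,d):
    K,D,Rw,t=C
    v,u=np.mgrid[0:480,0:640]
    uu=cv2.undistortPoints(np.c_[u.ravel(),v.ravel()].astype(float).reshape(-1,1,2),K,D).reshape(-1,2)
    P=np.c_[uu,np.ones(len(uu))]*d.reshape(-1,1)
    W=P@Rw.T+t; W[d.ravel()<=0]=np.nan
    return W.reshape(480,640,3)
def gear(C,p,d,N,guess,base=0.0,verbose=True):
    W=cloud(C,d); r=np.hypot(W[...,0]-guess[0],W[...,1]-guess[1])
    top=((W[...,2]>base+.056)&(W[...,2]<base+.072)&(r<.04)).astype(np.uint8)
    top=cv2.morphologyEx(top,cv2.MORPH_OPEN,np.ones((3,3)))
    zt=np.median(W[...,2][top>0])
    cs=max(cv2.findContours(top,cv2.RETR_EXTERNAL,cv2.CHAIN_APPROX_NONE)[0],key=cv2.contourArea).reshape(-1,2)
    w=(plane(C,cs,base+.064)[:,:2]*1000).astype(np.float32)
    (cx,cy),sz,an=cv2.minAreaRect(w)
    ctr=np.array([cx,cy])/1000
    hsv=cv2.cvtColor(p,cv2.COLOR_BGR2HSV)
    white=(hsv[...,1]<40)&(hsv[...,2]>150)
    v,u=np.mgrid[0:480,0:640]
    G=plane(C,np.c_[u.ravel(),v.ravel()],base+.016)[:,:2].reshape(480,640,2)
    out={}
    def phase(c):
        q=G-c; rr=np.hypot(q[...,0],q[...,1]); th=np.arctan2(q[...,1],q[...,0])
        ann=(rr>PR[N]+.001)&(rr<PR[N]+.005)
        m=ann&white
        z=np.exp(1j*N*th[m]).mean(); return np.degrees(np.angle(z))/N, abs(z), m.sum()/ann.sum()
    # disc top centroid check: white pixels w/ z ~ .016, enclosing circle
    m=white&(np.hypot(G[...,0]-ctr[0],G[...,1]-ctr[1])<PR[N]+.012)
    mc,mr=cv2.minEnclosingCircle((G[m]*1000).astype(np.float32))
    ph=phase(ctr)
    if verbose: print(N,"stub ctr",ctr.round(4),"sz",np.round(sz,1),"ang",round(an,1),"ztop",round(float(zt),4),"| tooth phase deg",round(ph[0],2),"mod",round(360/N,2),"coh",round(ph[1],2),"fill",round(ph[2],2),"| disc circ",np.round(mc,1),round(mr,1))
    return ctr,an,ph[0]
E
python3 - <<'E'
from h import *
z=np.load("pics/c.npz");C=(z['K'],z['D'],z['R'],z['t'])
for N,g in((8,(.466,.2025)),(10,(.461,.073)),(12,(.4395,-.21)),(14,(.441,-.081))):
    try: gear(C,z['p'],z['d'],N,g)
    except Exception as e: print(N,e)
W=cloud(C,z['d']); print(W[60,320],W[145,250],W[25,330])
zt=np.load("pics/a_top.npz");Ct=cam("top")
for N,g in((8,(.466,.2025)),(10,(.461,.073)),(12,(.4395,-.21)),(14,(.441,-.081))):
    gear(Ct,zt['p'],zt['d'],N,g)
E
```

```text
8 stub ctr [0.4739 0.2067] sz [28.4 18.9] ang 22.0 ztop 0.0629 | tooth phase deg 2.77 mod 45.0 coh 0.48 fill 0.18 | disc circ [471.7 211.8] 34.2
10 stub ctr [0.4676 0.0777] sz [27.1 25.6] ang 77.0 ztop 0.0634 | tooth phase deg 4.76 mod 36.0 coh 0.71 fill 0.36 | disc circ [467.9  79. ] 39.0
12 stub ctr [ 0.4464 -0.2055] sz [23.8 29.3] ang 56.4 ztop 0.0629 | tooth phase deg -2.13 mod 30.0 coh 0.38 fill 0.29 | disc circ [ 445.7 -205.4] 47.3
14 stub ctr [ 0.4494 -0.0795] sz [26.3 27.4] ang 39.2 ztop 0.0633 | tooth phase deg -11.71 mod 25.71 coh 0.69 fill 0.43 | disc circ [449.9 -79.6] 52.0
[ 0.38825025 -0.00079604  0.00071935] [ 0.44892902 -0.05341361  0.01508209] [ 0.36365273  0.00668438 -0.00191588]
8 stub ctr [0.4686 0.2114] sz [27.4 26.1] ang 23.6 ztop 0.0638 | tooth phase deg -20.59 mod 45.0 coh 0.67 fill 0.36 | disc circ [470.  212.5] 32.0
10 stub ctr [0.4648 0.0757] sz [26.8 25.9] ang 76.0 ztop 0.064 | tooth phase deg 5.57 mod 36.0 coh 0.66 fill 0.47 | disc circ [465.4  76.7] 38.3
12 stub ctr [ 0.4415 -0.2113] sz [26.3 25.7] ang 51.8 ztop 0.064 | tooth phase deg -6.42 mod 30.0 coh 0.58 fill 0.45 | disc circ [ 442.  -213.4] 45.5
14 stub ctr [ 0.4463 -0.0836] sz [26.2 25.9] ang 40.6 ztop 0.0642 | tooth phase deg -11.52 mod 25.71 coh 0.64 fill 0.44 | disc circ [446.9 -82.6] 51.6
```

Run:
```python
from h import *
z=np.load("pics/a_top.npz");p=z['p'];d=z['d'];C=cam("top");W=cloud(C,d)
roi=np.zeros((480,640),bool);roi[140:225,290:365]=1
red=(masks(p,[0,150,120],[6,255,255])>0)|(masks(p,[172,150,120],[180,255,255])>0)
m=red&roi; v,u=np.nonzero(m); print(len(u),W[m][:,2].round(3)[::6])
P=plane(C,np.c_[u,v],.086)[:,:2]; l=cv2.fitLine(P.astype(np.float32),cv2.DIST_HUBER,0,.001,.001).ravel()
print("pointer line",l.round(4),np.degrees(np.arctan2(l[1],l[0])),"ends",P[P[:,0].argmin()],P[P[:,0].argmax()])
gold=(masks(p,[14,100,100],[26,255,255])>0)&roi
v,u=np.nonzero(gold);print("gold z",np.nanmedian(W[gold][:,2]))
G=plane(C,np.c_[u,v],.091)[:,:2]*1000; print(cv2.minEnclosingCircle(G.astype(np.float32)))
c=np.array(cv2.minEnclosingCircle(G.astype(np.float32))[0]);q=G-c;rr=np.hypot(*q.T);th=np.arctan2(q[:,1],q[:,0]);k=(rr>40)&(rr<44)
zz=np.exp(12j*th[k]).mean();print("teeth phase",np.degrees(np.angle(zz))/12,abs(zz))
hub=roi&(W[...,2]>.094); v,u=np.nonzero(hub);print("hi pts",len(u),np.c_[u,v][:10],W[hub].round(3)[:12])
gr=(masks(p,[55,120,80],[80,255,255])>0)&roi
for s,cc,l in blobs(gr.astype(np.uint8),8):
    zz=np.nanmedian(W[l][:,2]);print("green",cc,zz,plane(C,[cc],zz))
# housing top
h=roi&(W[...,2]>.052)&(W[...,2]<.066)&(masks(p,[0,0,190],[180,40,255])>0)
v,u=np.nonzero(h);H=plane(C,np.c_[u,v],.06)[:,:2]*1000;print("housing",cv2.minAreaRect(H.astype(np.float32)))
# bottle
br=np.zeros((480,640),bool);br[195:245,365:445]=1
b=br&(W[...,2]>.035); v,u=np.nonzero(b);B=plane(C,np.c_[u,v],.05)[:,:2]*1000;print("bottle",cv2.minAreaRect(B.astype(np.float32)),len(u))
```

```text
57 [0.095 0.098 0.093 0.097 0.094 0.069 0.095 0.094 0.092 0.092]
pointer line [ 0.998  -0.0639  0.7413 -0.004 ] -3.6648557 ends [7.07957515e-01 8.81771812e-05] [ 0.76756593 -0.00726526]
gold z 0.09083778601422232
((688.7015991210938, 0.0684598833322525), 44.94588851928711)
teeth phase -3.9494402670117617 0.6221527738697069
hi pts 140 [[329 153]
 [331 153]
 [329 154]
 [331 154]
 [329 155]
 [329 156]
 [330 156]
 [330 158]
 [329 159]
 [328 160]] [[ 0.766 -0.005  0.095]
 [ 0.766 -0.009  0.098]
 [ 0.763 -0.005  0.095]
 [ 0.763 -0.01   0.098]
 [ 0.761 -0.005  0.095]
 [ 0.757 -0.006  0.098]
 [ 0.758 -0.008  0.095]
 [ 0.753 -0.009  0.095]
 [ 0.75  -0.007  0.096]
 [ 0.747 -0.004  0.097]
 [ 0.744 -0.005  0.097]
 [ 0.741 -0.003  0.096]]
green [312.3877551 160.7755102] 0.07015113608368106 [[0.75010257 0.0343754  0.07015114]]
green [343.26923077 166.90384615] 0.0699239430098525 [[ 0.74461078 -0.04445558  0.06992394]]
housing ((689.7736206054688, -1.0711746215820312), (87.22142791748047, 107.00531005859375), 85.98831176757812)
bottle ((630.015380859375, -209.51046752929688), (53.88595199584961, 149.2577667236328), 12.37060546875) 1068
```

```bash
python3 -c "
from h import *
plan([.494,.155,.16],113.6)"
```

```text
t 1.7 pos [ 0.4996 -0.      0.1994] yaw 179.86 | turn [-7.0000e-04 -5.0000e-04  1.1564e+00] shift [ 0.6  15.5   3.93] op 0.091 q [-0.33  0.28  0.27  1.95 -0.1   0.92  1.56]
```

Request:
{"method": "play_rows", "body": {
  "motion": [
    [0, 0, 0.18, 0.1, 3, 0.5, 9.1],
    [0, 0, 0.36, 0.2, 6, 1, 9.1],
    [0, 0, 0.54, 0.3, 9, 2, 9.1],
    [0, 0, 0.72, 0.4, 12, 3, 9.1],
    [0, 0, 0.9, 0.6, 15.5, 3.9, 9.1],
    [0, 0, 1.08, 0.6, 15.5, 3.9, 9.1],
    [0, 0, 1.156, 0.6, 15.5, 3.9, 9.1],
    [0, 0, 1.156, 0.6, 15.5, 3.9, 9.1],
    [0, 0, 1.156, 0.6, 15.5, 3.9, 9.1]
  ]
}}

```text
time: 2.82
eef_pos: [0.4932, 0.1567, 0.1608]
eef_rot: [0.545, 0.838, 0.0, -0.0]
ft_force: [0.5, 0.1, -0.6]
opening: 0.091
```

```bash
cat >> h.py <<'E'
def look(name,tag):
    C=cam(name);p,d=eyes.read_camera(name);cv2.imwrite(f"pics/{tag}.png",p);return C,p,d
E
python3 - <<'E'
from h import *
C,p,d=look("wrist","d1")
ctr,_,_=gear(C,p,d,8,(.47,.21))
plan([*ctr,.09],113.6);plan([*ctr,.042],113.6)
E
```

```text
8 stub ctr [0.4721 0.2156] sz [25.8 25. ] ang 23.9 ztop 0.0633 | tooth phase deg -20.76 mod 45.0 coh 0.76 fill 0.37 | disc circ [472.4 215.4] 31.9
t 2.88 pos [0.4934 0.1564 0.1608] yaw 113.9 | turn [ 0.0001 -0.0004  0.0052] shift [6.27 0.46 7.08] op 0.0907 q [-0.76  0.38  0.47  1.97 -0.22  0.84  0.24]
t 2.88 pos [0.4934 0.1564 0.1608] yaw 113.9 | turn [ 0.0001 -0.0004  0.0052] shift [ 6.26  0.46 11.88] op 0.0907 q [-0.76  0.38  0.47  1.97 -0.22  0.84  0.24]
```

View pics/d1.png

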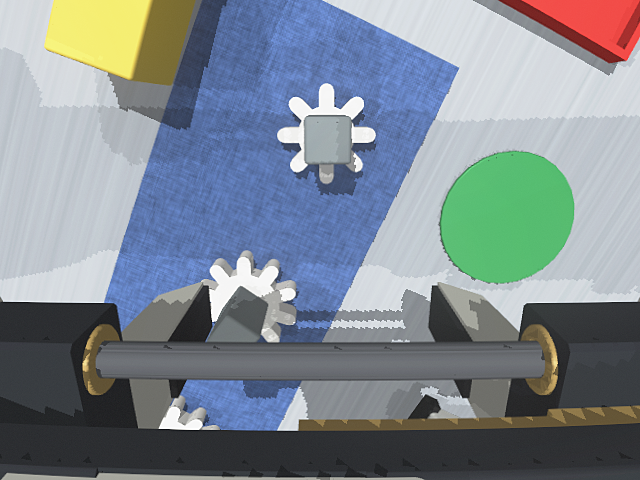

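Request:
{"method": "play_rows", "body": {
  "motion": [
    [0, 0, 0, 3, 0.25, 2, 6],
    [0, 0, 0, 6.25, 0.45, 4.5, 6],
    [0, 0, 0, 6.25, 0.45, 8, 6],
    [0, 0, 0, 6.25, 0.45, 10.5, 6],
    [0, 0, 0, 6.25, 0.45, 11.85, 6],
    [0, 0, 0, 6.25, 0.45, 11.85, 6],
    [0, 0, 0, 6.25, 0.45, 11.85, 2],
    [0, 0, 0, 6.25, 0.45, 11.85, 2],
    [0, 0, 0, 6.25, 0.45, 11.85, 2],
    [0, 0, 0, 6.25, 0.45, 11.85, 2],
    [0, 0, 0, 6.25, 0.45, 11.85, 2],
    [0, 0, 0, 6.25, 0.45, 11.85, 2]
  ],
  "squeeze": 30
}}

```text
time: 4.38
eef_pos: [0.4727, 0.2151, 0.0425]
eef_rot: [0.546, 0.838, 0.0, -0.0]
ft_force: [-1.0, 0.8, 6.2]
opening: 0.0256
```

Request:
{"method": "play_rows", "body": {
  "motion": [
    [0, 0, 0, 0, 0, -4, 2],
    [0, 0, 0, 0, 0, -9, 2],
    [0, 0, 0, 0, 0, -15.8, 2],
    [0, 0, 0, 0, 0, -15.8, 2]
  ]
}}

```text
time: 4.88
eef_pos: [0.4748, 0.2158, 0.2041]
eef_rot: [0.546, 0.838, 0.003, 0.001]
ft_force: [-0.4, 0.1, -1.3]
opening: 0.0257
```

Run:
```python
from h import *
plan([.66,-.08,.2],108.6)
```

```text
t 4.88 pos [0.4748 0.2158 0.2041] yaw 113.76 | turn [ 0.0071 -0.0017  0.0901] shift [-34.53   5.03   0.4 ] op 0.0257 q [-0.91  0.32  0.49  1.92 -0.19  0.94  0.09]
```

Request:
{"method": "play_rows", "body": {
  "motion": [
    [0, 0, 0.02, -6, 1, 0, 2],
    [0, 0, 0.04, -12, 2, 0, 2],
    [0, 0, 0.06, -18, 3, 0, 2],
    [0, 0, 0.08, -24, 4, 0, 2],
    [0, 0, 0.09, -30, 4.5, 0, 2],
    [0, 0, 0.09, -34.5, 5, 0.3, 2],
    [0, 0, 0.09, -34.5, 5, 0.3, 2],
    [0, 0, 0.09, -34.5, 5, 0.3, 2]
  ]
}}

```text
time: 5.88
eef_pos: [0.6567, -0.0799, 0.1957]
eef_rot: [0.583, 0.812, -0.0, -0.001]
ft_force: [-0.2, 1.1, -2.6]
opening: 0.0261
```

Run:
```python
from h import *
C,p,d=look("wrist","e1"); np.savez("pics/e1.npz",p=p,d=d,K=C[0],D=C[1],R=C[2],t=C[3])
plan([.66,-.08,.2],108.6)
W=cloud(C,d)
gold=(masks(p,[14,100,80],[26,255,255])>0)&(np.abs(W[...,2]-.091)<.012)&(np.hypot(W[...,0]-.689,W[...,1])<.06)
v,u=np.nonzero(gold);print(len(u),"gold z",np.nanmedian(W[gold][:,2]))
G=plane(C,np.c_[u,v],.091)[:,:2]*1000; c,r=cv2.minEnclosingCircle(G.astype(np.float32));print(c,r)
q=G-np.array(c);rr=np.hypot(*q.T);th=np.arctan2(q[:,1],q[:,0]);k=(rr>40)&(rr<44)
zz=np.exp(12j*th[k]).mean();print("teeth phase",np.degrees(np.angle(zz))/12,abs(zz))
```

```text
t 5.92 pos [ 0.6568 -0.079   0.1961] yaw 108.69 | turn [-0.0014 -0.0018  0.0015] shift [-0.2   0.28 -0.39] op 0.0258 q [-0.3   0.58  0.54  1.57 -0.32  1.09  0.65]
12164 gold z 0.09047745311894892
(692.1417846679688, 1.272586703300476) 44.926090240478516
teeth phase -3.9573626092439724 0.7281441829755054
```

View pics/e1.png

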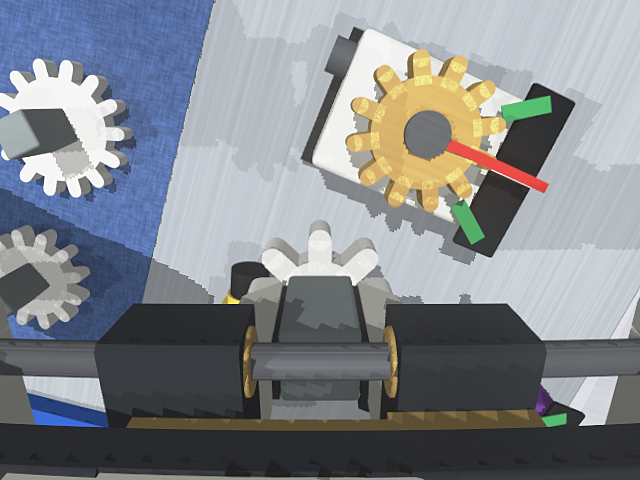

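```bash
cat >> h.py <<'E'
AX=np.array([.6921,.0013]); SY=-3.95
def stand(dist,lat=0):
    a=np.radians(SY);u=np.array([np.cos(a),np.sin(a)]);n=np.array([-u[1],u[0]]);return AX-dist*u+lat*n
E
python3 - <<'E'
from h import *
print(stand(.120),stand(.0665))
plan([*stand(.120),.2],108.55)
plan([*stand(.120),.1165],108.55)
plan([*stand(.0665),.1165],108.55)
E
```

```text
[0.57238505 0.00956631] [0.62575797 0.00588091]
t 5.92 pos [ 0.6568 -0.079   0.1961] yaw 108.69 | turn [-0.0014 -0.0018  0.0024] shift [11.1  -5.15 -0.36] op 0.0258 q [-0.3   0.58  0.54  1.57 -0.32  1.09  0.65]
t 5.92 pos [ 0.6568 -0.079   0.1961] yaw 108.69 | turn [-0.0014 -0.0018  0.0024] shift [11.08 -5.14  7.99] op 0.0258 q [-0.3   0.58  0.54  1.57 -0.32  1.09  0.65]
t 5.92 pos [ 0.6568 -0.079   0.1961] yaw 108.69 | turn [-0.0014 -0.0018  0.0024] shift [ 9.02 -0.2   7.98] op 0.0258 q [-0.3   0.58  0.54  1.57 -0.32  1.09  0.65]
```

Request:
{"method": "play_rows", "body": {
  "motion": [
    [0, 0, 0, 4, -2.5, -0.3, 2],
    [0, 0, 0, 8, -5.1, -0.3, 2],
    [0, 0, 0, 11.1, -5.1, 0, 2],
    [0, 0, 0, 11.1, -5.1, 3, 2],
    [0, 0, 0, 11.1, -5.1, 6, 2],
    [0, 0, 0, 11.1, -5.1, 8, 2],
    [0, 0, 0, 11.1, -5.1, 8, 2],
    [0, 0, 0, 11.1, -5.1, 8, 2]
  ]
}}

```text
time: 6.92
eef_pos: [0.5739, 0.0091, 0.118]
eef_rot: [0.583, 0.813, 0.0, 0.0]
ft_force: [-0.5, -1.0, -1.2]
opening: 0.0258
```

Run:
```python
from h import *
plan([*stand(.0665),.1165],108.55)
C,p,d=look("top","f1"); cv2.imwrite("pics/f1c.png",cv2.resize(p[130:270,240:400],None,fx=4.5,fy=4.2,interpolation=cv2.INTER_CUBIC))
```

```text
t 6.92 pos [0.5739 0.0091 0.118 ] yaw 108.68 | turn [ 0.0009 -0.0001  0.0023] shift [-1.97  4.81  0.16] op 0.0258 q [-0.46  0.53  0.5   1.88 -0.34  0.82  0.54]
```

View pics/f1c.png

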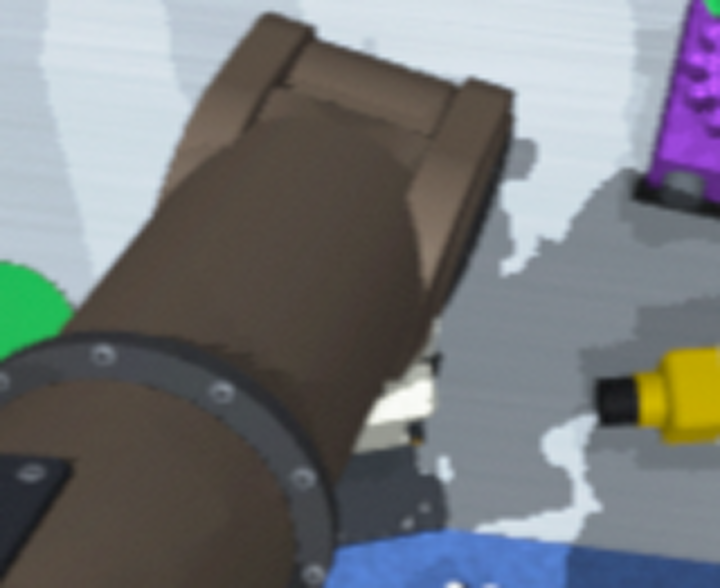

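Request:
{"method": "play_rows", "body": {
  "motion": [
    [0, 0, 0.002, -0.8, 2, 0.15, 2],
    [0, 0, 0.002, -1.4, 3.4, 0.15, 2],
    [0, 0, 0.002, -1.7, 4.1, 0.15, 2],
    [0, 0, 0.002, -1.97, 4.8, 0.15, 2],
    [0, 0, 0.002, -1.97, 4.8, 0.15, 2],
    [0, 0, 0.002, -1.97, 4.8, 0.15, 2]
  ]
}}

```text
time: 7.72
eef_pos: [0.625, 0.005, 0.1157]
eef_rot: [0.584, 0.812, -0.0, -0.0]
ft_force: [0.2, -0.7, -1.9]
opening: 0.0258
```

Run:
```python
from h import *
plan([*stand(.0665),.1165],108.55)
C,p,d=look("scene","g1"); cv2.imwrite("pics/g1c.png",cv2.resize(p[200:330,200:360],None,fx=4.5,fy=4.2,interpolation=cv2.INTER_CUBIC))
C,p,d=look("wrist","g1w")
```

```text
t 7.72 pos [0.625  0.005  0.1157] yaw 108.5 | turn [-0.0004 -0.0003 -0.0009] shift [ 0.06  0.1  -0.08] op 0.0258 q [-0.42  0.6   0.5   1.75 -0.36  0.88  0.55]
```

View pics/g1c.png

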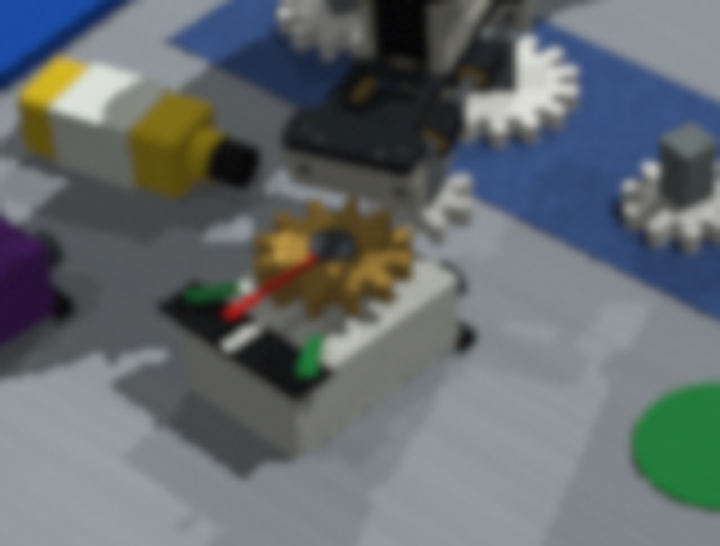

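View pics/g1w.png

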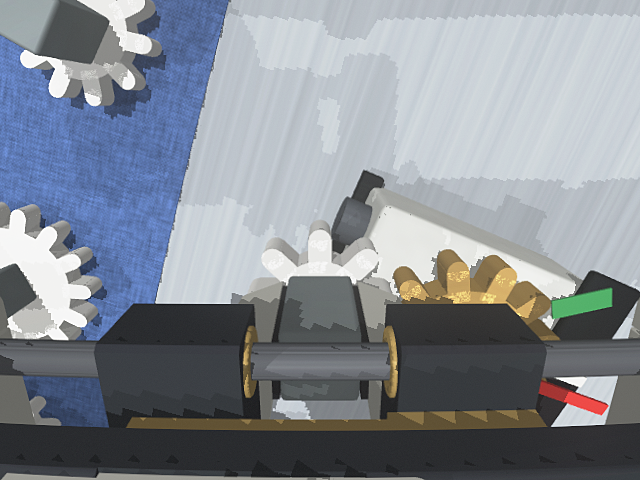

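```bash
cat >> h.py <<'E'
def pointer(name,tag):
    C,p,d=look(name,tag)
    W=cloud(C,d)
    red=(masks(p,[0,150,70],[7,255,255])>0)|(masks(p,[172,150,70],[180,255,255])>0)
    v,u=np.nonzero(red); G=plane(C,np.c_[u,v],.0855)[:,:2]; r=np.hypot(*(G-AX).T)
    k=(r>.03)&(r<.09); m=np.zeros((480,640),np.uint8); m[v[k],u[k]]=1
    bl=blobs(m,5)
    if not bl: print(name,"no pointer"); return
    l=max(bl,key=lambda b:b[0][4])[2]
    v,u=np.nonzero(l);G=plane(C,np.c_[u,v],.0855)[:,:2]
    f=cv2.fitLine(G.astype(np.float32),cv2.DIST_HUBER,0,.001,.001).ravel()
    dirn=np.sign((f[2:]-AX)@f[:2])*f[:2]
    far=G[np.hypot(*(G-AX).T)>.055].mean(0)-AX
    a=np.degrees(np.arctan2(dirn[1],dirn[0]))-SY; b=np.degrees(np.arctan2(far[1],far[0]))-SY
    print(name,"pointer px",len(u),"line %.3f rad, tip-bearing %.3f rad"%(np.radians(a),np.radians(b)),"t",round(monitor.sense()["time"],2))
E
python3 - <<'E'
from h import *
z=np.load("pics/e1.npz");
pointer("scene","g2");pointer("wrist","g2w")
import h
# validate with the zero pictures
p=cv2.imread("pics/a_scene.png")
h.look=lambda n,t:(cam("scene"),p,np.zeros((480,640),np.float32)); pointer("scene","x")
h.look=lambda n,t:((z['K'],z['D'],z['R'],z['t']),z['p'],z['d']); pointer("wrist0","x")
E
```

```text
scene pointer px 39 line 0.006 rad, tip-bearing -0.079 rad t 7.88
wrist pointer px 891 line -0.007 rad, tip-bearing -0.050 rad t 7.92
scene pointer px 40 line 0.033 rad, tip-bearing -0.082 rad t 7.92
wrist0 pointer px 906 line 0.002 rad, tip-bearing 0.006 rad t 7.92
```

Request:
{"method": "play_rows", "body": {
  "motion": [
    [0, 0, 0.1, 0, 0, 0, 2],
    [0, 0, 0.2, 0, 0, 0, 2],
    [0, 0, 0.3, 0, 0, 0, 2],
    [0, 0, 0.4, 0, 0, 0, 2],
    [0, 0, 0.5, 0, 0, 0, 2],
    [0, 0, 0.6, 0, 0, 0, 2],
    [0, 0, 0.7, 0, 0, 0, 2],
    [0, 0, 0.8, 0, 0, 0, 2],
    [0, 0, 0.86, 0, 0, 0, 2],
    [0, 0, 0.9, 0, 0, 0, 2],
    [0, 0, 0.9, 0, 0, 0, 2]
  ]
}}

```text
time: 9.3
eef_pos: [0.6253, 0.0053, 0.1156]
eef_rot: [0.879, 0.477, -0.0, -0.0]
ft_force: [-0.4, 1.8, -2.0]
opening: 0.0257
```

Run:
```python
from h import *
pointer("scene","g3");pointer("wrist","g3w");plan([*stand(.0665),.1165],108.55)
p=cv2.imread("pics/g3.png"); cv2.imwrite("pics/g3c.png",cv2.resize(p[200:330,200:360],None,fx=4.5,fy=4.2,interpolation=cv2.INTER_CUBIC))
```

```text
scene pointer px 31 line 0.600 rad, tip-bearing 0.505 rad t 9.35
wrist pointer px 2485 line 0.554 rad, tip-bearing 0.502 rad t 9.4
t 9.4 pos [0.6254 0.0051 0.1157] yaw 57.0 | turn [-1.000e-04 -2.000e-04 -8.998e-01] shift [ 0.09 -0.01 -0.08] op 0.0256 q [-0.57  0.67  0.74  1.76 -0.55  0.94 -0.17]
```

View pics/g3c.png

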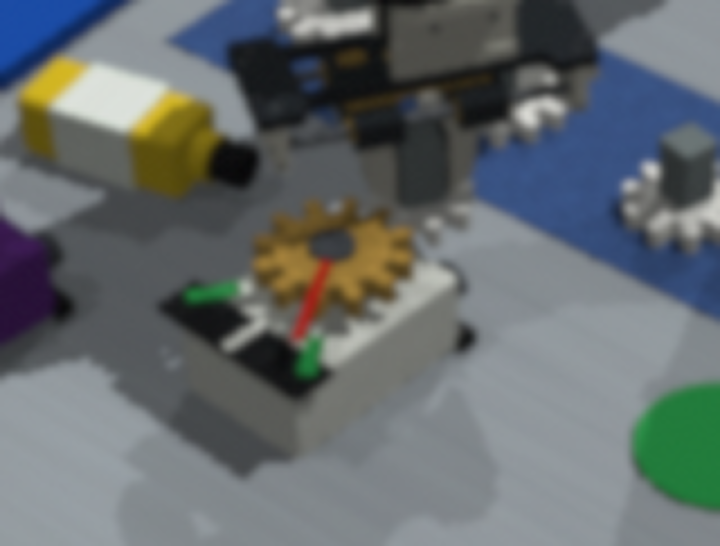

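View pics/g3w.png

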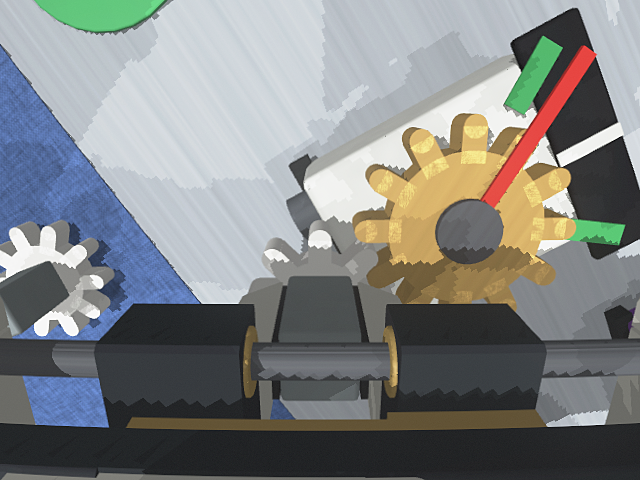

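Request:
{"method": "play_rows", "body": {
  "motion": [
    [0, 0, 0.05, 0, 0, 0, 2],
    [0, 0, 0.1, 0, 0, 0, 2],
    [0, 0, 0.14, 0, 0, 0, 2],
    [0, 0, 0.14, 0, 0, 0, 2],
    [0, 0, 0.14, 0, 0, 0, 2]
  ]
}}

```text
time: 10.02
eef_pos: [0.6255, 0.0049, 0.1158]
eef_rot: [0.91, 0.414, 0.0, 0.0]
ft_force: [-0.4, 0.7, -1.3]
opening: 0.0261
```

Run:
```python
from h import *
pointer("wrist","g4w");plan([*stand(.0665),.1165],108.55)
p=cv2.imread("pics/g4w.png"); cv2.imwrite("pics/g4c.png",cv2.resize(p[0:250,380:640],None,fx=2.5,fy=2.4))
```

```text
wrist pointer px 2590 line 0.649 rad, tip-bearing 0.606 rad t 10.07
t 10.07 pos [0.6255 0.005  0.1158] yaw 48.96 | turn [ 2.00e-04 -1.00e-04 -1.04e+00] shift [ 0.08 -0.04 -0.07] op 0.0256 q [-0.59  0.68  0.78  1.76 -0.57  0.95 -0.29]
```

View pics/g4c.png

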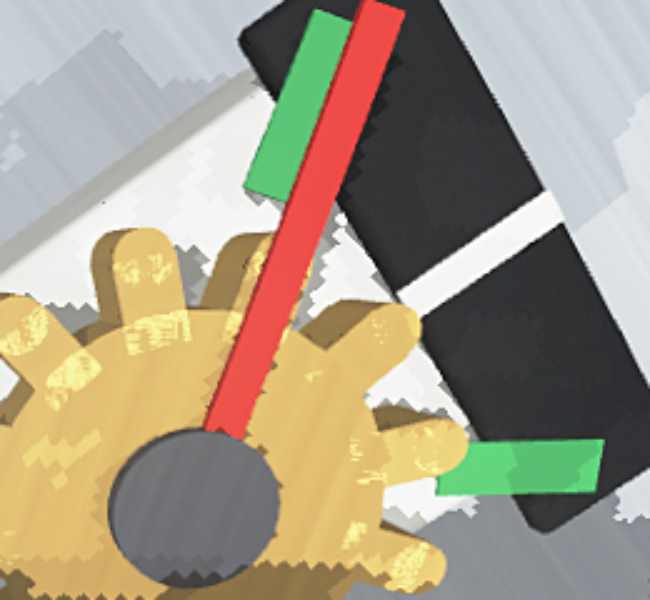

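Request:
{"method": "play_rows", "body": {
  "motion": [
    [0, 0, 0.04, 0, 0, 0, 2],
    [0, 0, 0.07, 0, 0, 0, 2],
    [0, 0, 0.07, 0, 0, 0, 2],
    [0, 0, 0.07, 0, 0, 0, 2]
  ]
}}

```text
time: 10.58
eef_pos: [0.6256, 0.005, 0.1158]
eef_rot: [0.924, 0.382, 0.0, 0.0]
ft_force: [0.6, 0.7, -2.1]
opening: 0.0258
```

Run:
```python
from h import *
pointer("wrist","g5w");pointer("scene","g5s");plan([*stand(.125),.1165])
z=np.load("pics/a_top.npz");p=z['p'];C=cam("top")
m=masks(p,[105,150,60],[125,255,255]); m[:,:440]=0; m[:,520:]=0
cs=max(cv2.findContours(m,cv2.RETR_EXTERNAL,cv2.CHAIN_APPROX_NONE)[0],key=cv2.contourArea).reshape(-1,2)
ap=cv2.approxPolyDP(cs.reshape(-1,1,2),6,True).reshape(-1,2); print(ap, plane(C,ap,.018).round(4))
```

```text
wrist pointer px 2302 line 0.695 rad, tip-bearing 0.655 rad t 10.62
scene pointer px 26 line 0.684 rad, tip-bearing 0.661 rad t 10.68
t 10.68 pos [0.6256 0.0049 0.1158] yaw 44.92 | turn [0. 0. 0.] shift [-3.77 -4.46 -0.07] op 0.0258 q [-0.6   0.68  0.8   1.76 -0.59  0.95 -0.34]
[[449 229]
 [447 326]
 [502 331]
 [501 233]] [[ 0.6358 -0.3331  0.018 ]
 [ 0.3916 -0.3456  0.018 ]
 [ 0.3973 -0.4807  0.018 ]
 [ 0.6437 -0.4666  0.018 ]]
```

Run:
```python
from h import *
plan([.567,.0097,.2]);plan([.578,-.401,.2],90);plan([.578,-.401,.06],90)
```

```text
t 10.68 pos [0.6256 0.0049 0.1158] yaw 44.92 | turn [0. 0. 0.] shift [-3.81 -4.47 -8.42] op 0.0258 q [-0.6   0.68  0.8   1.76 -0.59  0.95 -0.34]
t 10.68 pos [0.6256 0.0049 0.1158] yaw 44.92 | turn [ 3.000e-04 -1.000e-04 -7.868e-01] shift [-32.03  25.39  -8.42] op 0.0258 q [-0.6   0.68  0.8   1.76 -0.59  0.95 -0.34]
t 10.68 pos [0.6256 0.0049 0.1158] yaw 44.92 | turn [ 3.000e-04 -1.000e-04 -7.868e-01] shift [-32.03  25.38   5.58] op 0.0258 q [-0.6   0.68  0.8   1.76 -0.59  0.95 -0.34]
```

Request:
{"method": "play_rows", "body": {
  "motion": [
    [0, 0, 0, -1.3, -1.5, 0, 2],
    [0, 0, 0, -3.8, -4.5, 0, 2],
    [0, 0, 0, -3.8, -4.5, -2, 2],
    [0, 0, 0, -3.8, -4.5, -6, 2],
    [0, 0, -0.1, -7, -1.5, -8.4, 2],
    [0, 0, -0.2, -11.5, 3, -8.4, 2],
    [0, 0, -0.3, -16, 7.5, -8.4, 2],
    [0, 0, -0.45, -20.5, 12, -8.4, 2],
    [0, 0, -0.6, -25, 16.5, -8.4, 2],
    [0, 0, -0.7, -29, 21, -8.4, 2],
    [0, 0, -0.787, -32, 25.4, -8.4, 2],
    [0, 0, -0.787, -32, 25.4, -8.4, 2]
  ]
}}

```text
time: 12.18
eef_pos: [0.5757, -0.4082, 0.2004]
eef_rot: [0.709, 0.705, -0.002, 0.002]
ft_force: [-0.2, -0.1, -1.8]
opening: 0.0259
```

Run:
```python
from h import *
plan([.578,-.401,.2],90)
C,p,d=look("wrist","i1")
C,p,d=look("top","i2"); cv2.imwrite("pics/i2c.png",cv2.resize(p[120:360,290:560],None,fx=2.5,fy=2.4))
```

```text
t 12.18 pos [ 0.5757 -0.4082  0.2004] yaw 89.62 | turn [-0.0007  0.005  -0.0066] shift [0.72 0.22 0.04] op 0.0259 q [ 0.17  0.66  0.64  1.45 -0.4   1.16  0.86]
```

View pics/i1.png

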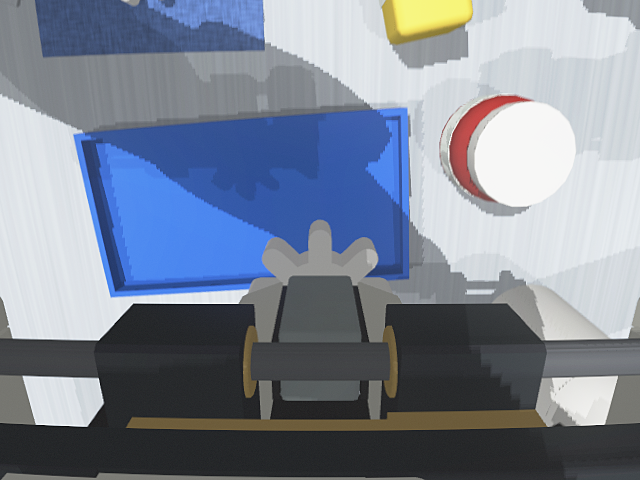

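View pics/i2c.png

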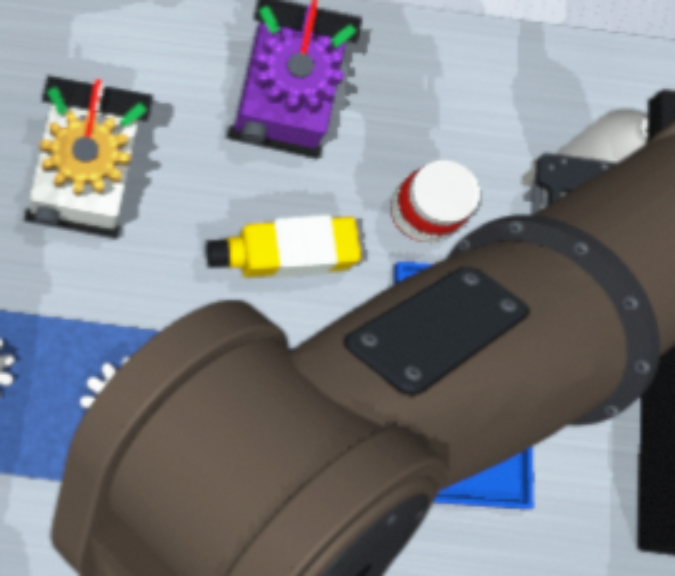

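Run:
```python
from h import *
C=cam("wrist"); c=plane(C,[(76,134),(406,107),(408,277),(111,296)],.018);print(c.round(4),c.mean(0))
m=c.mean(0)[:2]; e=c[1,:2]-c[0,:2]+c[2,:2]-c[3,:2];e/=np.hypot(*e);print(m,np.degrees(np.arctan2(e[1],e[0])))
f=m+.058*e;n=m-.058*e;print("far",f,"near",n)
plan([*f,.2],90);plan([*f,.049],90)
```

```text
[[ 0.3957 -0.3397  0.018 ]
 [ 0.6408 -0.3227  0.018 ]
 [ 0.6497 -0.4555  0.018 ]
 [ 0.4032 -0.4723  0.018 ]] [ 0.52234492 -0.39752466  0.018     ]
[ 0.52234492 -0.39752466] 3.9253276465404396
far [ 0.58020886 -0.39355419] near [ 0.46448098 -0.40149512]
t 12.28 pos [ 0.5776 -0.4022  0.1998] yaw 89.86 | turn [-0.0003  0.0006 -0.0024] shift [ 0.86  0.25 -0.02] op 0.026 q [ 0.17  0.66  0.63  1.45 -0.41  1.16  0.86]
t 12.28 pos [ 0.5776 -0.4022  0.1998] yaw 89.86 | turn [-0.0003  0.0006 -0.0024] shift [ 0.87  0.26 15.08] op 0.026 q [ 0.17  0.66  0.63  1.45 -0.41  1.16  0.86]
```

Request:
{"method": "play_rows", "body": {
  "motion": [
    [0, 0, 0, 0.5, 0.2, 5, 2],
    [0, 0, 0, 0.5, 0.2, 10, 2],
    [0, 0, 0, 0.5, 0.2, 13.5, 2],
    [0, 0, 0, 0.5, 0.2, 14.8, 2],
    [0, 0, 0, 0.5, 0.2, 15.25, 2],
    [0, 0, 0, 0.5, 0.2, 15.25, 2],
    [0, 0, 0, 0.5, 0.2, 15.25, 4.5],
    [0, 0, 0, 0.5, 0.2, 15.25, 4.5],
    [0, 0, 0, 0.5, 0.2, 15.25, 4.5],
    [0, 0, 0, 0.5, 0.2, 11, 4.5],
    [0, 0, 0, 0.5, 0.2, 5, 4.5],
    [0, 0, 0, 0.5, 0.2, 0, 4.5]
  ]
}}

```text
time: 13.78
eef_pos: [0.5801, -0.3962, 0.2021]
eef_rot: [0.707, 0.707, -0.0, 0.001]
ft_force: [0.6, -0.4, 1.1]
opening: 0.0447
```

Run:
```python
from h import *
C,p,d=look("wrist","j1")
g=np.array([.4676,.0777]);yaw=76.5
a=np.radians(yaw); v=g-.06*np.array([np.cos(a),np.sin(a)])
plan([*v,.16],yaw)
```

```text
t 13.82 pos [ 0.582  -0.3984  0.2094] yaw 89.97 | turn [0.0089 0.0046 0.2351] shift [ 41.8 -12.9   4.6] op 0.0448 q [ 0.15  0.65  0.64  1.45 -0.4   1.17  0.85]
```

View pics/j1.png

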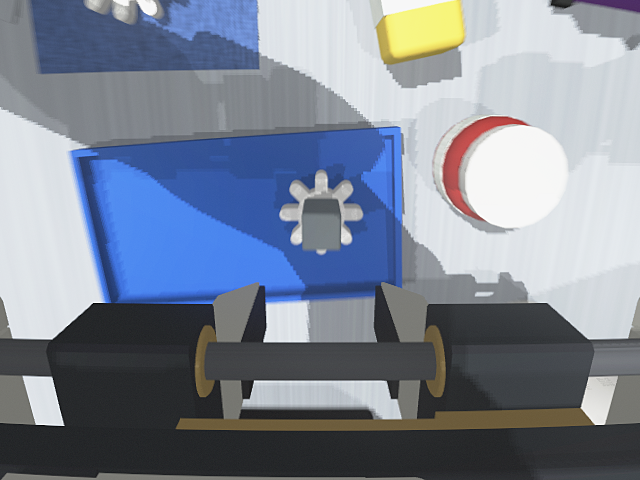

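Request:
{"method": "play_rows", "body": {
  "motion": [
    [0, 0, 0.04, 5, -1.5, 0, 6],
    [0, 0, 0.08, 11, -3.2, 0, 6],
    [0, 0, 0.12, 17, -5, 0, 6],
    [0, 0, 0.15, 23, -7, 1, 6],
    [0, 0, 0.18, 29, -9, 2, 6],
    [0, 0, 0.21, 35, -11, 3, 6],
    [0, 0, 0.235, 41.8, -12.9, 4, 6],
    [0, 0, 0.235, 41.8, -12.9, 4, 6],
    [0, 0, 0.235, 41.8, -12.9, 4, 6],
    [0, 0, 0.235, 41.8, -12.9, 4, 6]
  ]
}}

```text
time: 15.08
eef_pos: [0.4519, 0.0205, 0.1601]
eef_rot: [0.786, 0.618, 0.0, 0.001]
ft_force: [0.2, -0.3, 0.3]
opening: 0.0601
```

Run:
```python
from h import *
C,p,d=look("wrist","k1")
ctr,_,_=gear(C,p,d,10,(.4676,.0777))
plan([*ctr,.042],76.5)
```

```text
10 stub ctr [0.4682 0.0795] sz [25.  25.6] ang 76.4 ztop 0.0633 | tooth phase deg 5.09 mod 36.0 coh 0.75 fill 0.39 | disc circ [468.2  79. ] 38.7
t 15.12 pos [0.4519 0.0203 0.1601] yaw 76.37 | turn [ 0.0012  0.0002 -0.0022] shift [ 6.14  0.18 11.81] op 0.06 q [-0.76  0.31  0.75  2.13 -0.29  0.8  -0.06]
```

View pics/k1.png

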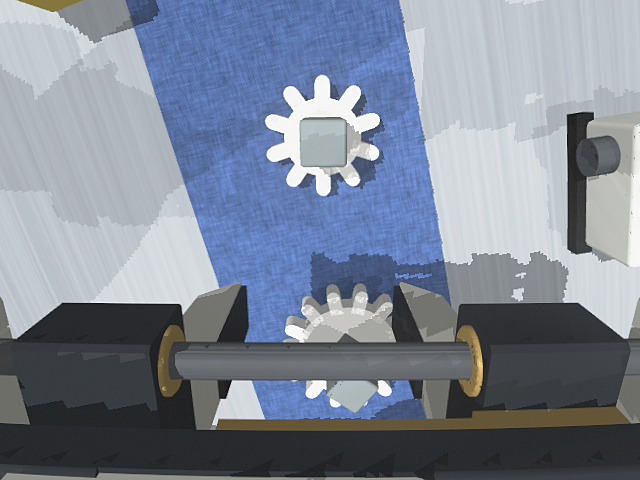

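Request:
{"method": "play_rows", "body": {
  "motion": [
    [0, 0, 0, 3, 0.1, 2, 6],
    [0, 0, 0, 6.15, 0.2, 4.5, 6],
    [0, 0, 0, 6.15, 0.2, 8, 6],
    [0, 0, 0, 6.15, 0.2, 10.5, 6],
    [0, 0, 0, 6.15, 0.2, 11.8, 6],
    [0, 0, 0, 6.15, 0.2, 11.8, 6],
    [0, 0, 0, 6.15, 0.2, 11.8, 2],
    [0, 0, 0, 6.15, 0.2, 11.8, 2],
    [0, 0, 0, 6.15, 0.2, 11.8, 2],
    [0, 0, 0, 6.15, 0.2, 11.8, 2],
    [0, 0, 0, 6.15, 0.2, 11.8, 2]
  ],
  "squeeze": 30
}}

```text
time: 16.5
eef_pos: [0.4677, 0.0817, 0.0421]
eef_rot: [0.785, 0.619, 0.0, 0.0]
ft_force: [-1.0, -0.1, 6.3]
opening: 0.0256
```

Run:
```python
from h import *
plan([*stand(.130),.17],86.05)
plan([*stand(.130),.1165],86.05)
```

```text
t 16.5 pos [0.4677 0.0817 0.0421] yaw 76.54 | turn [ 0.0005 -0.0005 -0.166 ] shift [ -4.74  10.88 -12.79] op 0.0256 q [-0.69  0.54  0.55  2.17 -0.53  0.56  0.02]
t 16.5 pos [0.4677 0.0817 0.0421] yaw 76.54 | turn [ 0.0005 -0.0005 -0.166 ] shift [-4.74 10.88 -7.44] op 0.0256 q [-0.69  0.54  0.55  2.17 -0.53  0.56  0.02]
```

Request:
{"method": "play_rows", "body": {
  "motion": [
    [0, 0, 0, 0, 0, -4, 2],
    [0, 0, 0, 0, 0, -9, 2],
    [0, 0, -0.05, -1.5, 3, -12.8, 2],
    [0, 0, -0.12, -3, 7, -12.8, 2],
    [0, 0, -0.166, -4.5, 10.9, -12.8, 2],
    [0, 0, -0.166, -4.5, 10.9, -10, 2],
    [0, 0, -0.166, -4.5, 10.9, -7.4, 2],
    [0, 0, -0.166, -4.5, 10.9, -7.4, 2],
    [0, 0, -0.166, -4.5, 10.9, -7.4, 2]
  ]
}}

```text
time: 17.62
eef_pos: [0.5632, 0.0123, 0.1164]
eef_rot: [0.731, 0.682, 0.0, 0.0]
ft_force: [0.0, 0.8, -2.0]
opening: 0.0259
```

Run:
```python
from h import *
plan([*stand(.0725,.0015),.1165],86.05)
look("wrist","l1")
```

```text
t 17.62 pos [0.5632 0.0123 0.1164] yaw 86.04 | turn [ 0.0004  0.0001 -0.0002] shift [-0.06  5.69 -0.01] op 0.0259 q [-0.55  0.54  0.62  1.91 -0.42  0.82  0.23]
```

View pics/l1.png

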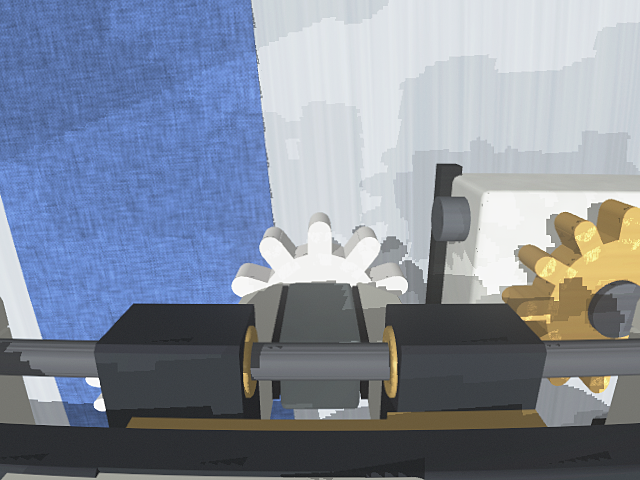

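Request:
{"method": "play_rows", "body": {
  "motion": [
    [0, 0, 0, 0, 2, 0, 2],
    [0, 0, 0, 0, 3.8, 0, 2],
    [0, 0, 0, 0, 4.8, 0, 2],
    [0, 0, 0, 0, 5.7, 0, 2],
    [0, 0, 0, 0, 5.7, 0, 2],
    [0, 0, 0, 0, 5.7, 0, 2]
  ]
}}

```text
time: 18.42
eef_pos: [0.6193, 0.0084, 0.1157]
eef_rot: [0.731, 0.682, -0.0, -0.0]
ft_force: [0.1, 0.4, -1.9]
opening: 0.0257
```

Run:
```python
from h import *
plan([*stand(.0725,.0015),.1165],86.05)
pointer("wrist","l2"); pointer("scene","l2s")
```

```text
t 18.43 pos [0.6193 0.0084 0.1157] yaw 86.04 | turn [-0.0006 -0.     -0.0002] shift [-0.06  0.06 -0.08] op 0.0257 q [-0.5   0.62  0.61  1.77 -0.44  0.9   0.23]
wrist pointer px 1205 line 0.025 rad, tip-bearing -0.037 rad t 18.48
scene pointer px 36 line 0.040 rad, tip-bearing -0.051 rad t 18.52
```

View pics/l2.png

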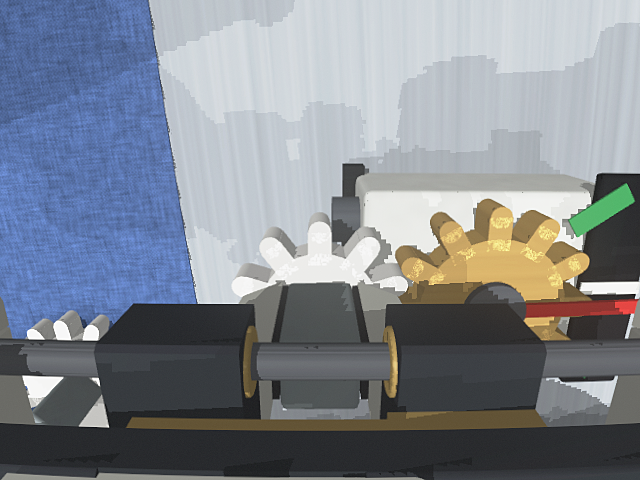

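Request:
{"method": "play_rows", "body": {
  "motion": [
    [0, 0, 0.1, 0, 0.02, 0, 2],
    [0, 0, 0.2, 0, 0.04, 0, 2],
    [0, 0, 0.3, -0.02, 0.06, 0, 2],
    [0, 0, 0.4, -0.03, 0.08, 0, 2],
    [0, 0, 0.5, -0.04, 0.1, 0, 2],
    [0, 0, 0.6, -0.05, 0.11, 0, 2],
    [0, 0, 0.68, -0.06, 0.12, 0, 2],
    [0, 0, 0.76, -0.07, 0.13, 0, 2],
    [0, 0, 0.82, -0.08, 0.14, 0, 2],
    [0, 0, 0.82, -0.08, 0.14, 0, 2],
    [0, 0, 0.82, -0.08, 0.14, 0, 2]
  ]
}}

```text
time: 19.9
eef_pos: [0.6208, 0.0079, 0.1156]
eef_rot: [0.942, 0.335, -0.0, -0.0]
ft_force: [-0.5, 1.9, -2.7]
opening: 0.0257
```

Run:
```python
from h import *
pointer("wrist","l3"); pointer("scene","l3s");plan([*stand(.0725),.1165])
```

```text
wrist pointer px 1975 line 0.616 rad, tip-bearing 0.575 rad t 19.95
scene pointer px 29 line 0.614 rad, tip-bearing 0.583 rad t 20.0
t 20.0 pos [0.621  0.0077 0.1157] yaw 39.12 | turn [0. 0. 0.] shift [-0.19  0.03 -0.08] op 0.026 q [-0.63  0.69  0.83  1.77 -0.61  0.96 -0.43]
```

View pics/l3.png

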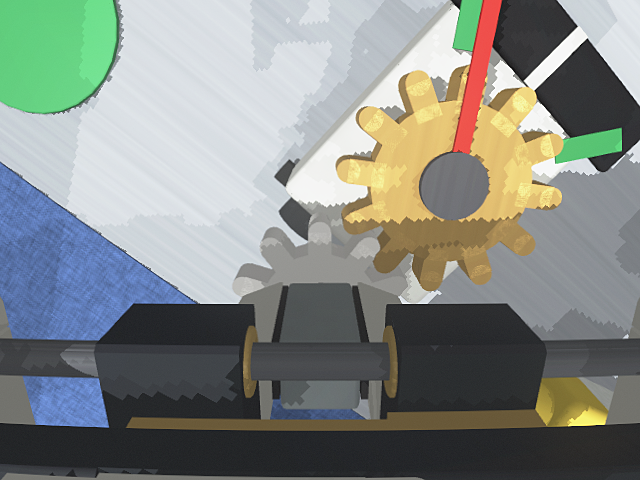

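Need a little more (target about 0.67).

Request:
{"method": "play_rows", "body": {
  "motion": [
    [0, 0, 0.04, 0, 0, 0, 2],
    [0, 0, 0.08, 0, 0, 0, 2],
    [0, 0, 0.08, 0, 0, 0, 2],
    [0, 0, 0.08, 0, 0, 0, 2]
  ]
}}

```text
time: 20.5
eef_pos: [0.6213, 0.0075, 0.1158]
eef_rot: [0.955, 0.296, 0.0, 0.0]
ft_force: [1.0, 1.1, -2.3]
opening: 0.0259
```

Run:
```python
from h import *
pointer("wrist","l4"); pointer("scene","l4s");plan([*stand(.132),.1165])
plan([.4655,-.405,.2],90)
```

```text
wrist pointer px 1703 line 0.696 rad, tip-bearing 0.654 rad t 20.55
scene pointer px 27 line 0.679 rad, tip-bearing 0.661 rad t 20.6
t 20.6 pos [0.6213 0.0075 0.1158] yaw 34.49 | turn [0. 0. 0.] shift [-4.86 -3.68 -0.07] op 0.0258 q [-0.64  0.7   0.86  1.77 -0.63  0.97 -0.49]
t 20.6 pos [0.6213 0.0075 0.1158] yaw 34.49 | turn [ 3.000e-04 -1.000e-04 -9.688e-01] shift [-36.2   25.18  -8.43] op 0.0258 q [-0.64  0.7   0.86  1.77 -0.63  0.97 -0.49]
```

Request:
{"method": "play_rows", "body": {
  "motion": [
    [0, 0, 0, -1.6, -1.2, 0, 2],
    [0, 0, 0, -4.9, -3.7, 0, 2],
    [0, 0, 0, -4.9, -3.7, -2, 2],
    [0, 0, 0, -4.9, -3.7, -6, 2],
    [0, 0, -0.15, -8, -1, -8.4, 2],
    [0, 0, -0.3, -13, 3.5, -8.4, 2],
    [0, 0, -0.45, -18, 8, -8.4, 2],
    [0, 0, -0.6, -23, 12.5, -8.4, 2],
    [0, 0, -0.75, -28, 17, -8.4, 2],
    [0, 0, -0.9, -33, 21.5, -8.4, 2],
    [0, 0, -0.969, -36.2, 25.2, -8.4, 2],
    [0, 0, -0.969, -36.2, 25.2, -8.4, 2]
  ]
}}

```text
time: 22.1
eef_pos: [0.4621, -0.4119, 0.2009]
eef_rot: [0.71, 0.704, -0.002, 0.002]
ft_force: [0.2, 0.6, -1.8]
opening: 0.0259
```

Request:
{"method": "play_rows", "body": {
  "motion": [
    [0, 0, 0, 0, 0, 0, 2],
    [0, 0, 0, 0, 0, 0, 2]
  ]
}}

```text
time: 22.35
eef_pos: [0.4664, -0.4033, 0.1996]
eef_rot: [0.706, 0.708, 0.0, -0.0]
ft_force: [0.1, 1.0, -1.6]
opening: 0.0255
```

Run:
```python
from h import *
C,p,d=look("wrist","m1");plan([.4655,-.403,.047],90)
try: gear(C,p,d,8,(.58,-.398),base=.005)
except Exception as e: print(e)
```

```text
t 22.4 pos [ 0.4665 -0.4031  0.1996] yaw 90.14 | turn [ 0.0002 -0.001   0.0025] shift [-0.   -0.1  15.26] op 0.0265 q [ 0.17  0.53  0.68  1.7  -0.37  1.05  0.98]
8 stub ctr [ 0.5798 -0.3944] sz [28.1 26. ] ang 0.0 ztop 0.0683 | tooth phase deg -1.25 mod 45.0 coh 0.36 fill 0.53 | disc circ [ 581.5 -395.5] 36.0
```

View pics/m1.png

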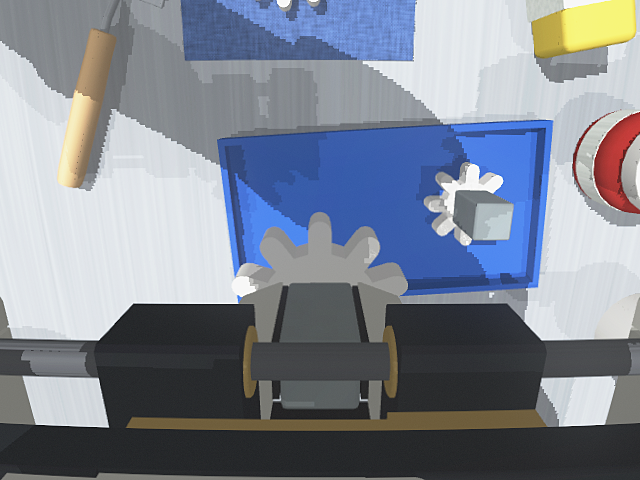

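Request:
{"method": "play_rows", "body": {
  "motion": [
    [0, 0, 0, 0.2, -0.1, 5, 2],
    [0, 0, 0, 0.2, -0.1, 10, 2],
    [0, 0, 0, 0.2, -0.1, 13.5, 2],
    [0, 0, 0, 0.2, -0.1, 14.8, 2],
    [0, 0, 0, 0.2, -0.1, 15.25, 2],
    [0, 0, 0, 0.2, -0.1, 15.25, 2],
    [0, 0, 0, 0.2, -0.1, 15.25, 4.5],
    [0, 0, 0, 0.2, -0.1, 15.25, 4.5],
    [0, 0, 0, 0.2, -0.1, 15.25, 4.5],
    [0, 0, 0, 0.2, -0.1, 11, 4.5],
    [0, 0, 0, 0.2, -0.1, 5, 4.5],
    [0, 0, 0, 0.2, -0.1, 0, 4.5]
  ]
}}

```text
time: 23.9
eef_pos: [0.4643, -0.4034, 0.202]
eef_rot: [0.707, 0.707, -0.0, 0.0]
ft_force: [0.7, -0.8, -0.8]
opening: 0.0447
```

Request:
{"method": "play_rows", "body": {
  "motion": [
    [0, 0, 0, 0, 0, 0, 6],
    [0, 0, 0, 0, 0, 0, 6]
  ]
}}

```text
time: 24.15
eef_pos: [0.4643, -0.4027, 0.1994]
eef_rot: [0.707, 0.707, 0.0, -0.0]
ft_force: [-0.4, 0.4, 0.2]
opening: 0.0588
```

Run:
```python
from h import *
C,p,d=look("wrist","n1")
g=np.array([.4455,-.2075]);yaw=52
a=np.radians(yaw); v=g-.06*np.array([np.cos(a),np.sin(a)])
plan([*v,.16],yaw)
```

```text
t 24.2 pos [ 0.464  -0.4024  0.1986] yaw 90.01 | turn [-0.0016 -0.0009  0.6633] shift [14.76 -5.54  3.89] op 0.059 q [ 0.17  0.53  0.69  1.7  -0.38  1.05  0.98]
```

View pics/n1.png

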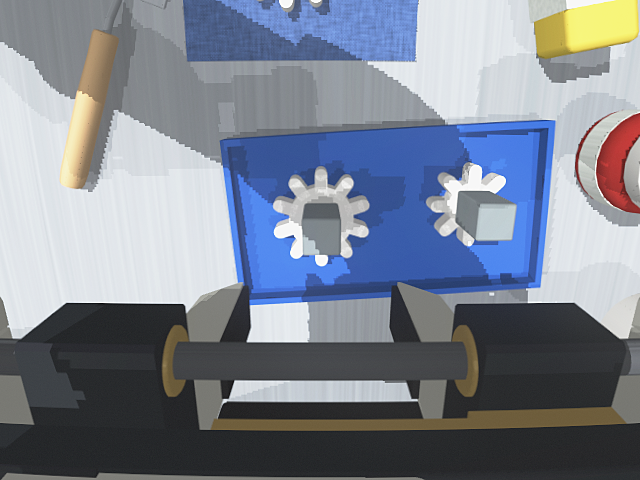

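Request:
{"method": "play_rows", "body": {
  "motion": [
    [0, 0, 0.15, 4, -1.5, 1, 6],
    [0, 0, 0.3, 9, -3.5, 2, 6],
    [0, 0, 0.45, 14.8, -5.5, 3.8, 6],
    [0, 0, 0.6, 14.8, -5.5, 3.8, 6],
    [0, 0, 0.663, 14.8, -5.5, 3.8, 6],
    [0, 0, 0.663, 14.8, -5.5, 3.8, 6],
    [0, 0, 0.663, 14.8, -5.5, 3.8, 6]
  ]
}}

```text
time: 25.08
eef_pos: [0.409, -0.2551, 0.1612]
eef_rot: [0.898, 0.439, -0.001, -0.0]
ft_force: [-0.3, 0.6, 0.2]
opening: 0.0599
```

Run:
```python
from h import *
C,p,d=look("wrist","o1")
ctr,_,_=gear(C,p,d,12,(.4455,-.2075))
plan([*ctr,.042],52)
```

```text
12 stub ctr [ 0.4456 -0.2108] sz [25.6 25.8] ang 54.2 ztop 0.0633 | tooth phase deg -6.12 mod 30.0 coh 0.75 fill 0.39 | disc circ [ 445.7 -211.2] 45.0
t 25.12 pos [ 0.4091 -0.2552  0.1613] yaw 52.06 | turn [-0.0007  0.0004  0.001 ] shift [ 5.75  0.16 11.93] op 0.0599 q [-0.23  0.41  0.9   2.07 -0.42  0.86  0.26]
```

View pics/o1.png

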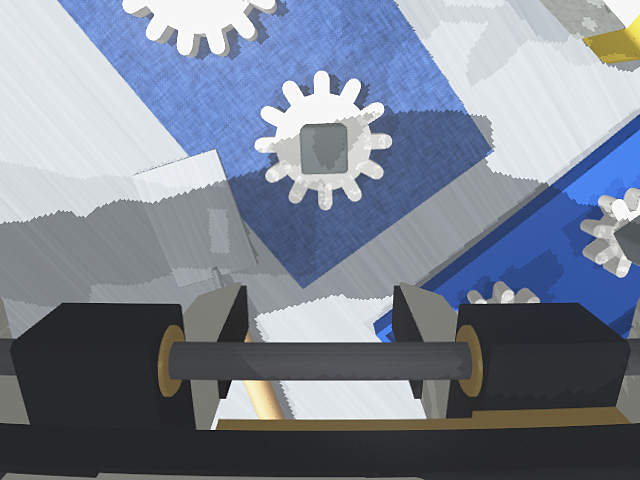

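Request:
{"method": "play_rows", "body": {
  "motion": [
    [0, 0, -0.035, 3, 0.1, 2, 6],
    [0, 0, -0.035, 5.7, 0.15, 4.5, 6],
    [0, 0, -0.035, 5.7, 0.15, 8, 6],
    [0, 0, -0.035, 5.7, 0.15, 10.5, 6],
    [0, 0, -0.035, 5.7, 0.15, 11.9, 6],
    [0, 0, -0.035, 5.7, 0.15, 11.9, 6],
    [0, 0, -0.035, 5.7, 0.15, 11.9, 2],
    [0, 0, -0.035, 5.7, 0.15, 11.9, 2],
    [0, 0, -0.035, 5.7, 0.15, 11.9, 2],
    [0, 0, -0.035, 5.7, 0.15, 11.9, 2],
    [0, 0, -0.035, 5.7, 0.15, 11.9, 2]
  ],
  "squeeze": 30
}}

```text
time: 26.5
eef_pos: [0.4459, -0.2111, 0.043]
eef_rot: [0.891, 0.454, 0.0, 0.0]
ft_force: [-0.7, 1.8, 5.9]
opening: 0.0259
```

Run:
```python
from h import *
plan([*stand(.140),.18],71.05)
plan([*stand(.140),.1165],71.05)
```

```text
t 26.5 pos [ 0.4459 -0.2111  0.043 ] yaw 54.02 | turn [ 0.0004 -0.0004 -0.2973] shift [ 24.23  -4.42 -13.69] op 0.0259 q [-0.16  0.6   0.68  2.14 -0.66  0.62  0.37]
t 26.5 pos [ 0.4459 -0.2111  0.043 ] yaw 54.02 | turn [ 0.0004 -0.0004 -0.2973] shift [24.23 -4.42 -7.34] op 0.0259 q [-0.16  0.6   0.68  2.14 -0.66  0.62  0.37]
```

Request:
{"method": "play_rows", "body": {
  "motion": [
    [0, 0, 0, 0, 0, -4, 2],
    [0, 0, 0, 0, 0, -9, 2],
    [0, 0, 0, 0, 0, -13.7, 2],
    [0, 0, -0.06, 4, -0.7, -13.7, 2],
    [0, 0, -0.14, 10, -1.8, -13.7, 2],
    [0, 0, -0.22, 16, -3, -13.7, 2],
    [0, 0, -0.297, 21.5, -4, -13.7, 2],
    [0, 0, -0.297, 24.2, -4.4, -13.7, 2],
    [0, 0, -0.297, 24.2, -4.4, -10, 2],
    [0, 0, -0.297, 24.2, -4.4, -7.4, 2],
    [0, 0, -0.297, 24.2, -4.4, -7.4, 2],
    [0, 0, -0.297, 24.2, -4.4, -7.4, 2]
  ]
}}

```text
time: 28.0
eef_pos: [0.5526, 0.0102, 0.1175]
eef_rot: [0.814, 0.581, 0.0, 0.0]
ft_force: [0.0, -0.3, -1.9]
opening: 0.026
```

Run:
```python
from h import *
plan([*stand(.0795),.1165],71.05)
look("wrist","q1")
```

```text
t 28.0 pos [0.5526 0.0102 0.1175] yaw 71.0 | turn [ 0.0006 -0.     -0.0008] shift [1.64 5.8  0.1 ] op 0.026 q [-0.63  0.55  0.74  1.94 -0.5   0.84  0.05]
```

View pics/q1.png

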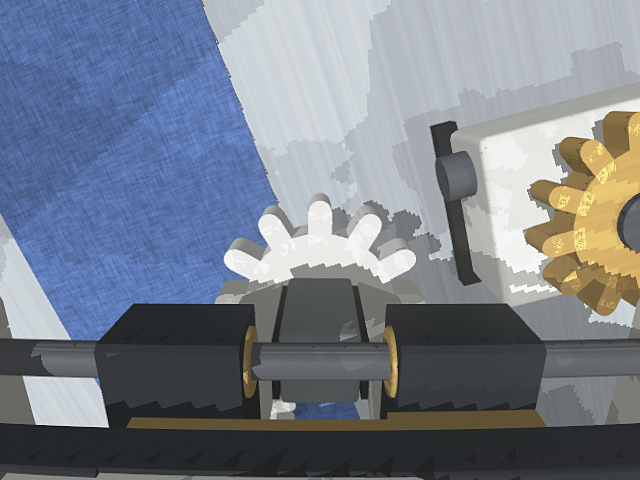

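Request:
{"method": "play_rows", "body": {
  "motion": [
    [0, 0, 0, 0.6, 2.1, 0.1, 2],
    [0, 0, 0, 1.05, 3.8, 0.1, 2],
    [0, 0, 0, 1.35, 4.8, 0.1, 2],
    [0, 0, 0, 1.63, 5.8, 0.1, 2],
    [0, 0, 0, 1.63, 5.8, 0.1, 2],
    [0, 0, 0, 1.63, 5.8, 0.1, 2]
  ]
}}

```text
time: 28.8
eef_pos: [0.6119, 0.0071, 0.1157]
eef_rot: [0.814, 0.581, -0.0, -0.0]
ft_force: [-0.4, -1.0, -2.7]
opening: 0.0261
```

Run:
```python
from h import *
plan([*stand(.0795),.1165],71.05)
pointer("wrist","q2"); pointer("scene","q2s")
```

```text
t 28.8 pos [0.6119 0.0071 0.1157] yaw 71.02 | turn [-0.0006  0.0001 -0.0005] shift [ 0.    0.1  -0.08] op 0.0261 q [-0.57  0.64  0.72  1.79 -0.52  0.91  0.05]
wrist pointer px 1062 line 0.031 rad, tip-bearing -0.039 rad t 28.85
scene pointer px 42 line 0.039 rad, tip-bearing -0.059 rad t 28.9
```

View pics/q2.png

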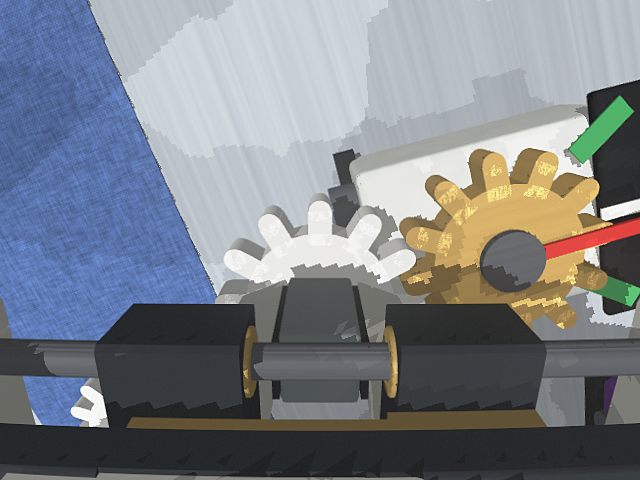

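Meshed with the pointer near zero. Turning.

Request:
{"method": "play_rows", "body": {
  "motion": [
    [0, 0, 0.1, 0, 0, 0, 2],
    [0, 0, 0.2, 0, 0, 0, 2],
    [0, 0, 0.3, 0, 0, 0, 2],
    [0, 0, 0.4, 0, 0, 0, 2],
    [0, 0, 0.5, 0, 0, 0, 2],
    [0, 0, 0.6, 0, 0, 0, 2],
    [0, 0, 0.67, 0, 0, 0, 2],
    [0, 0, 0.73, 0, 0, 0, 2],
    [0, 0, 0.73, 0, 0, 0, 2],
    [0, 0, 0.73, 0, 0, 0, 2]
  ]
}}

```text
time: 30.15
eef_pos: [0.612, 0.0075, 0.1156]
eef_rot: [0.967, 0.253, -0.0, -0.0]
ft_force: [0.0, 1.1, -2.1]
opening: 0.026
```

Run:
```python
from h import *
pointer("wrist","q3"); pointer("scene","q3s");plan([*stand(.14),.1165])
```

```text
wrist pointer px 1110 line 0.677 rad, tip-bearing nan rad t 30.2
scene pointer px 29 line 0.652 rad, tip-bearing 0.622 rad t 30.25
t 30.25 pos [0.6122 0.0073 0.1157] yaw 29.26 | turn [0. 0. 0.] shift [-5.04 -3.24 -0.08] op 0.0257 q [-0.67  0.71  0.92  1.8  -0.67  0.98 -0.54]h.py:88: RuntimeWarning: Mean of empty slice.
  far=G[np.hypot(*(G-AX).T)>.055].mean(0)-AX
  ret = um.true_divide(
```

View pics/q3.png

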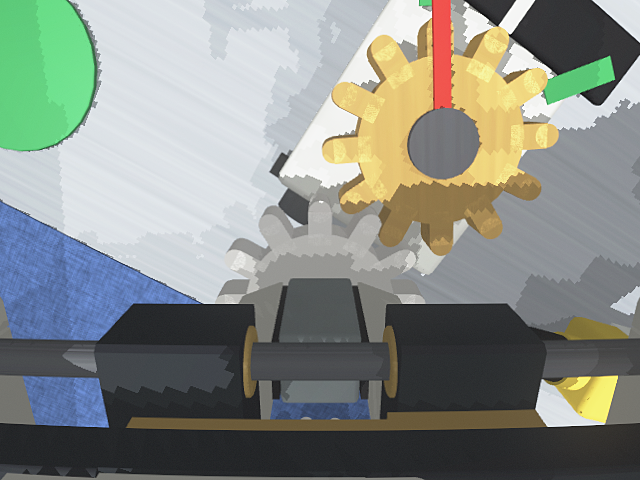

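Request:
{"method": "play_rows", "body": {
  "motion": [
    [0, 0, 0.03, 0, 0, 0, 2],
    [0, 0, 0.04, 0, 0, 0, 2],
    [0, 0, 0.04, 0, 0, 0, 2]
  ]
}}

```text
time: 30.62
eef_pos: [0.6125, 0.007, 0.1157]
eef_rot: [0.973, 0.233, 0.0, 0.0]
ft_force: [-0.2, 1.9, -2.6]
opening: 0.0259
```

Run:
```python
from h import *
pointer("scene","q4s");plan([*stand(.14),.1165]);plan([.555,.33,.2],90)
```

```text
scene pointer px 28 line 0.694 rad, tip-bearing 0.674 rad t 30.68
t 30.68 pos [0.6124 0.0071 0.1157] yaw 26.92 | turn [0. 0. 0.] shift [-5.18 -3.06 -0.08] op 0.0261 q [-0.68  0.72  0.93  1.8  -0.68  0.98 -0.57]
t 30.68 pos [0.6124 0.0071 0.1157] yaw 26.92 | turn [ 1.000e-04  0.000e+00 -1.101e+00] shift [  9.5  -31.39  -8.43] op 0.0261 q [-0.68  0.72  0.93  1.8  -0.68  0.98 -0.57]
```

Request:
{"method": "play_rows", "body": {
  "motion": [
    [0, 0, 0, -1.7, -1, 0, 2],
    [0, 0, 0, -5.2, -3.1, 0, 2],
    [0, 0, 0, -5.2, -3.1, -2, 2],
    [0, 0, 0, -5.2, -3.1, -6, 2],
    [0, 0, -0.17, -4, -7, -8.4, 2],
    [0, 0, -0.34, -1.5, -12, -8.4, 2],
    [0, 0, -0.51, 1, -17, -8.4, 2],
    [0, 0, -0.68, 4, -22, -8.4, 2],
    [0, 0, -0.85, 7, -27, -8.4, 2],
    [0, 0, -1.02, 9.5, -31.4, -8.4, 2],
    [0, 0, -1.101, 9.5, -31.4, -8.4, 2],
    [0, 0, -1.101, 9.5, -31.4, -8.4, 2]
  ]
}}

```text
time: 32.17
eef_pos: [0.5558, 0.3299, 0.2003]
eef_rot: [0.707, 0.707, 0.0, 0.001]
ft_force: [-0.4, -1.0, -1.7]
opening: 0.026
```

Request:
{"method": "play_rows", "body": {
  "motion": [
    [0, 0, 0, 0, 0, 0, 2],
    [0, 0, 0, 0, 0, 0, 2]
  ]
}}

```text
time: 32.42
eef_pos: [0.5554, 0.3292, 0.2]
eef_rot: [0.708, 0.706, 0.0, 0.0]
ft_force: [-0.1, -1.0, -2.0]
opening: 0.0258
```

Run:
```python
from h import *
C,p,d=look("wrist","r1");plan([.555,.33,.2],90)
```

```text
t 32.48 pos [0.5552 0.3294 0.2   ] yaw 89.88 | turn [ 0.0003 -0.     -0.0021] shift [ 0.06 -0.03 -0.  ] op 0.0256 q [-1.08  0.59  0.73  1.62 -0.43  1.1  -0.23]
```

View pics/r1.png

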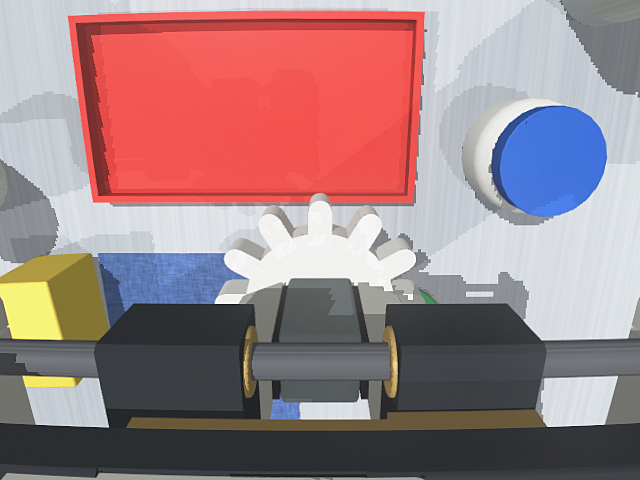

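Tray rim outer corners at about (69,16), (424,13), (414,201), (94,201).

Run:
```python
from h import *
C=cam("wrist"); c=plane(C,[(69,16),(424,12.5),(414,201),(94,201)],.018);print(c.round(4))
m=c.mean(0)[:2]; e=c[1,:2]-c[0,:2]+c[2,:2]-c[3,:2];e/=np.hypot(*e);print(m,np.degrees(np.arctan2(e[1],e[0])))
f=m+.058*e;n=m-.058*e;print("far",f,"near",n)
plan([*f,.2],90);plan([*f,.047],90)
```

```text
[[0.38   0.4738 0.018 ]
 [0.6281 0.4725 0.018 ]
 [0.6284 0.3393 0.018 ]
 [0.3796 0.3406 0.018 ]]
[0.50403841 0.40655314] -0.2944782522868576
far [0.56203765 0.40625505] near [0.44603918 0.40685124]
t 32.48 pos [0.5552 0.3294 0.2   ] yaw 89.88 | turn [ 0.0003 -0.     -0.0021] shift [ 7.68  0.66 -0.  ] op 0.0256 q [-1.08  0.59  0.73  1.62 -0.43  1.1  -0.23]
t 32.48 pos [0.5552 0.3294 0.2   ] yaw 89.88 | turn [ 0.0003 -0.     -0.0021] shift [ 7.68  0.66 15.3 ] op 0.0256 q [-1.08  0.59  0.73  1.62 -0.43  1.1  -0.23]
```

Request:
{"method": "play_rows", "body": {
  "motion": [
    [0, 0, 0, 4, 0.5, 0, 2],
    [0, 0, 0, 7.7, 0.85, 2, 2],
    [0, 0, 0, 7.7, 0.85, 8, 2],
    [0, 0, 0, 7.7, 0.85, 13, 2],
    [0, 0, 0, 7.7, 0.85, 15.2, 2],
    [0, 0, 0, 7.7, 0.85, 15.2, 2],
    [0, 0, 0, 7.7, 0.85, 15.2, 4.5],
    [0, 0, 0, 7.7, 0.85, 15.2, 4.5],
    [0, 0, 0, 7.7, 0.85, 15.2, 4.5],
    [0, 0, 0, 7.7, 0.85, 10, 4.5],
    [0, 0, 0, 7.7, 0.85, 4, 4.5],
    [0, 0, 0, 7.7, 0.85, 0, 4.5]
  ]
}}

```text
time: 33.98
eef_pos: [0.5644, 0.4072, 0.2032]
eef_rot: [0.707, 0.707, 0.002, 0.0]
ft_force: [-1.0, 0.8, -0.8]
opening: 0.0452
```

Request:
{"method": "play_rows", "body": {
  "motion": [
    [0, 0, 0, 0, 0, 0, 6],
    [0, 0, 0, 0, 0, 0, 6]
  ]
}}

```text
time: 34.22
eef_pos: [0.563, 0.4071, 0.1993]
eef_rot: [0.707, 0.707, -0.0, -0.0]
ft_force: [-0.8, 0.5, -0.4]
opening: 0.0585
```

Run:
```python
from h import *
C,p,d=look("wrist","s1")
gear(C,p,d,12,(.564,.406),base=.005)
g=np.array([.4494,-.0795]);yaw=40.5
a=np.radians(yaw); v=g-.06*np.array([np.cos(a),np.sin(a)])
plan([*v,.16],yaw)
C,p,d=look("top","s2")
```

```text
12 stub ctr [0.5642 0.408 ] sz [26.7 25.3] ang 89.9 ztop 0.0682 | tooth phase deg 0.05 mod 30.0 coh 0.69 fill 0.41 | disc circ [564.5 406.8] 45.2
t 34.27 pos [0.5627 0.407  0.1986] yaw 90.01 | turn [-0.0012  0.0014  0.864 ] shift [-52.54 -15.89   3.92] op 0.0591 q [-1.12  0.67  0.72  1.48 -0.46  1.17 -0.32]
```

View pics/s1.png

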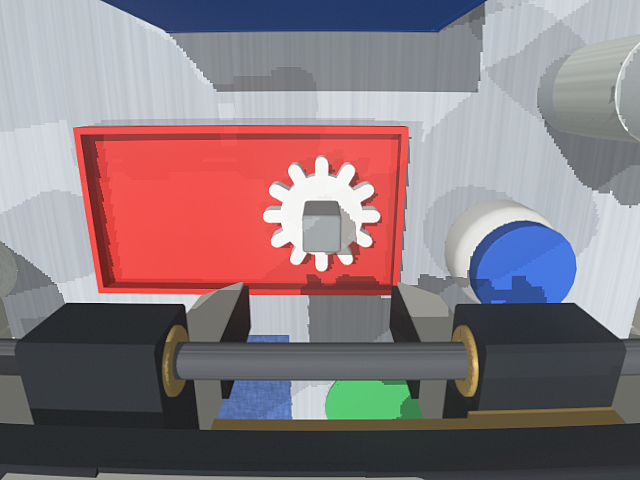

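View pics/s2.png

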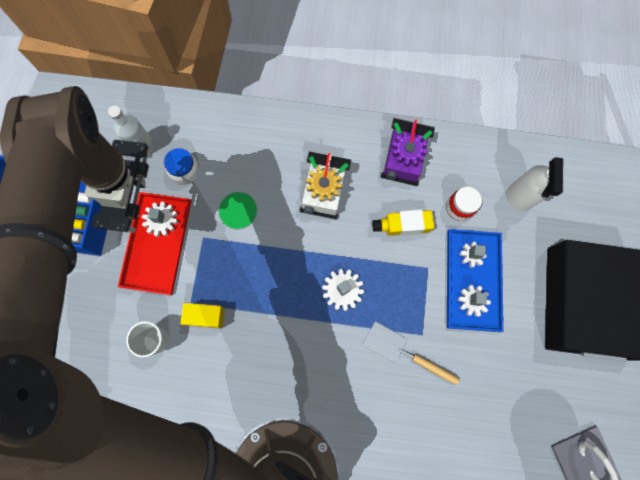

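Request:
{"method": "play_rows", "body": {
  "motion": [
    [0, 0, 0.09, -6, -1.8, 0, 6],
    [0, 0, 0.18, -12, -3.6, 0, 6],
    [0, 0, 0.27, -18, -5.4, 0, 6],
    [0, 0, 0.36, -24, -7.2, 0, 6],
    [0, 0, 0.45, -30, -9, 1, 6],
    [0, 0, 0.55, -36, -10.8, 2, 6],
    [0, 0, 0.65, -42, -12.6, 3, 6],
    [0, 0, 0.75, -48, -14.4, 3.9, 6],
    [0, 0, 0.864, -52.5, -15.9, 3.9, 6],
    [0, 0, 0.864, -52.5, -15.9, 3.9, 6],
    [0, 0, 0.864, -52.5, -15.9, 3.9, 6],
    [0, 0, 0.864, -52.5, -15.9, 3.9, 6]
  ]
}}

```text
time: 35.83
eef_pos: [0.4047, -0.1166, 0.1604]
eef_rot: [0.938, 0.347, -0.0, -0.0]
ft_force: [0.1, 0.1, -0.4]
opening: 0.0601
```

Run:
```python
from h import *
C,p,d=look("wrist","u1")
ctr,_,_=gear(C,p,d,14,(.4494,-.0795))
plan([*ctr,.042],40.5)
```

```text
14 stub ctr [ 0.4501 -0.0805] sz [25.2 25.6] ang 40.6 ztop 0.0633 | tooth phase deg -11.85 mod 25.71 coh 0.74 fill 0.4 | disc circ [449.7 -80.7] 51.5
t 35.88 pos [ 0.4048 -0.1167  0.1605] yaw 40.66 | turn [-0.0004  0.0004  0.0028] shift [ 5.8   0.21 11.85] op 0.06 q [-0.68  0.33  1.07  2.21 -0.41  0.81 -0.21]
```

View pics/u1.png

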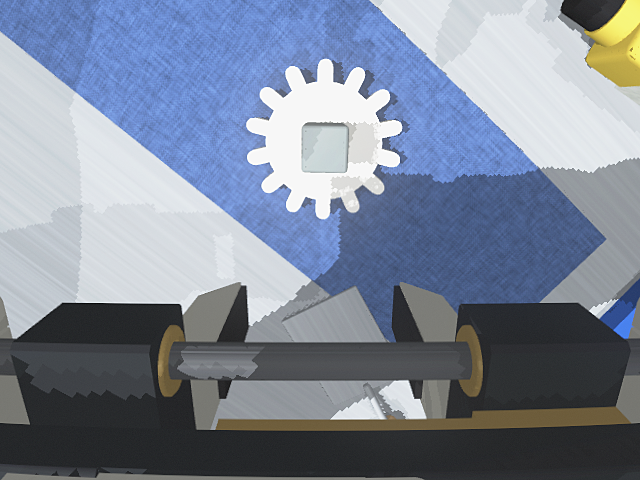

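Request:
{"method": "play_rows", "body": {
  "motion": [
    [0, 0, 0, 3, 0.1, 2, 6],
    [0, 0, 0, 5.75, 0.2, 4.5, 6],
    [0, 0, 0, 5.75, 0.2, 8, 6],
    [0, 0, 0, 5.75, 0.2, 10.5, 6],
    [0, 0, 0, 5.75, 0.2, 11.85, 6],
    [0, 0, 0, 5.75, 0.2, 11.85, 6],
    [0, 0, 0, 5.75, 0.2, 11.85, 2],
    [0, 0, 0, 5.75, 0.2, 11.85, 2],
    [0, 0, 0, 5.75, 0.2, 11.85, 2],
    [0, 0, 0, 5.75, 0.2, 11.85, 2],
    [0, 0, 0, 5.75, 0.2, 11.85, 2]
  ],
  "squeeze": 30
}}

```text
time: 37.25
eef_pos: [0.4496, -0.082, 0.0425]
eef_rot: [0.938, 0.346, 0.0, -0.0]
ft_force: [-1.3, 1.5, 5.5]
opening: 0.0258
```

Run:
```python
from h import *
plan([*stand(.148),.1165],86.05)
```

```text
t 37.25 pos [ 0.4496 -0.082   0.0425] yaw 40.49 | turn [ 2.000e-04 -6.000e-04 -7.952e-01] shift [13.29 -0.95 -7.39] op 0.0258 q [-0.49  0.58  0.76  2.23 -0.74  0.6  -0.03]
```

Request:
{"method": "play_rows", "body": {
  "motion": [
    [0, 0, 0, 0, 0, -4, 2],
    [0, 0, -0.1, 2, 0, -8, 2],
    [0, 0, -0.28, 5, -0.3, -10, 2],
    [0, 0, -0.46, 9, -0.6, -10, 2],
    [0, 0, -0.64, 13.3, -0.95, -10, 2],
    [0, 0, -0.795, 13.3, -0.95, -9, 2],
    [0, 0, -0.795, 13.3, -0.95, -7.4, 2],
    [0, 0, -0.795, 13.3, -0.95, -7.4, 2],
    [0, 0, -0.795, 13.3, -0.95, -7.4, 2]
  ]
}}

```text
time: 38.38
eef_pos: [0.5441, 0.0109, 0.1162]
eef_rot: [0.732, 0.681, -0.0, -0.0]
ft_force: [-0.9, -0.0, -2.3]
opening: 0.0259
```

Run:
```python
from h import *
plan([*stand(.086),.1165],86.05)
look("wrist","v1")
```

```text
t 38.38 pos [0.5441 0.0109 0.1162] yaw 85.86 | turn [-0.0006  0.0004 -0.0032] shift [ 0.08  6.24 -0.04] op 0.0259 q [-0.6   0.53  0.69  1.96 -0.45  0.81  0.26]
```

View pics/v1.png

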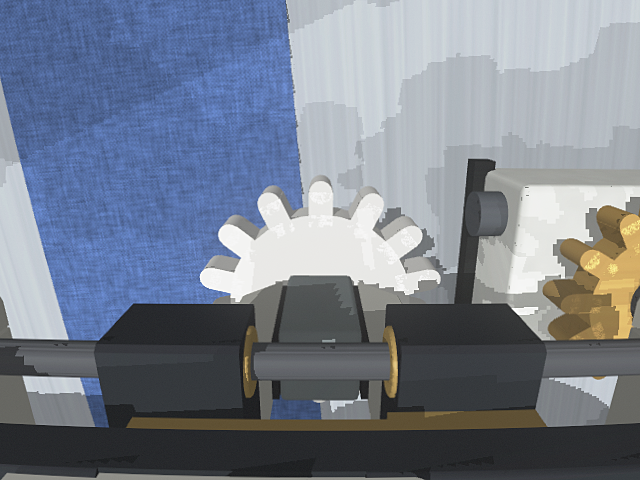

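Request:
{"method": "play_rows", "body": {
  "motion": [
    [0, 0, -0.003, 0, 2.2, 0, 2],
    [0, 0, -0.003, 0, 4.2, 0, 2],
    [0, 0, -0.003, 0.05, 5.3, 0, 2],
    [0, 0, -0.003, 0.05, 6.25, 0, 2],
    [0, 0, -0.003, 0.05, 6.25, 0, 2],
    [0, 0, -0.003, 0.05, 6.25, 0, 2]
  ]
}}

```text
time: 39.17
eef_pos: [0.6062, 0.0077, 0.1161]
eef_rot: [0.73, 0.683, -0.0, -0.0]
ft_force: [0.2, -0.6, -2.1]
opening: 0.0263
```

Run:
```python
from h import *
plan([*stand(.086),.1165],86.05)
pointer("wrist","v2"); pointer("scene","v2s")
```

```text
t 39.17 pos [0.6062 0.0077 0.1161] yaw 86.2 | turn [-0.0007 -0.0001  0.0027] shift [-0.05  0.01 -0.04] op 0.0263 q [-0.54  0.61  0.67  1.8  -0.48  0.89  0.28]
wrist pointer px 823 line 0.009 rad, tip-bearing -0.066 rad t 39.23
scene pointer px 37 line 0.038 rad, tip-bearing -0.070 rad t 39.27
```

View pics/v2.png

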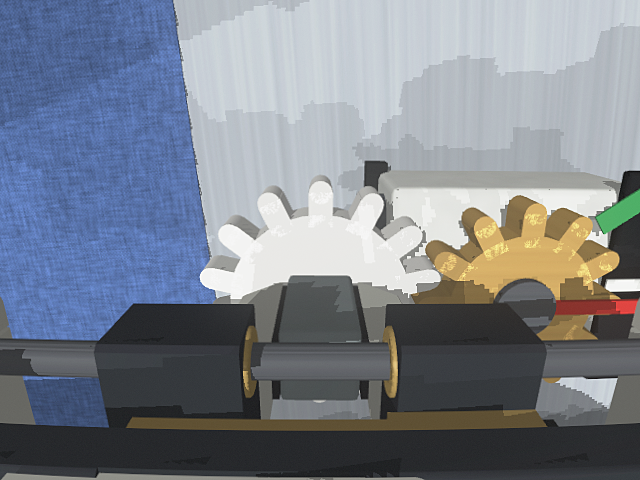

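Request:
{"method": "play_rows", "body": {
  "motion": [
    [0, 0, 0.09, 0, 0, 0, 2],
    [0, 0, 0.18, 0, 0, 0, 2],
    [0, 0, 0.27, 0, 0, 0, 2],
    [0, 0, 0.36, 0, 0, 0, 2],
    [0, 0, 0.45, 0, 0, 0, 2],
    [0, 0, 0.54, 0, 0, 0, 2],
    [0, 0, 0.61, 0, 0, 0, 2],
    [0, 0, 0.66, 0, 0, 0, 2],
    [0, 0, 0.66, 0, 0, 0, 2],
    [0, 0, 0.66, 0, 0, 0, 2]
  ]
}}

```text
time: 40.52
eef_pos: [0.6065, 0.008, 0.1162]
eef_rot: [0.912, 0.411, -0.0, -0.0]
ft_force: [-1.2, 2.0, -1.8]
opening: 0.0257
```

Run:
```python
from h import *
pointer("wrist","v3"); pointer("scene","v3s");plan([*stand(.148),.1165])
```

```text
wrist pointer px 2086 line 0.673 rad, tip-bearing 0.621 rad t 40.58
scene pointer px 28 line 0.702 rad, tip-bearing 0.647 rad t 40.62
t 40.62 pos [0.6067 0.0079 0.1162] yaw 48.44 | turn [0. 0. 0.] shift [-3.86 -4.9  -0.03] op 0.0259 q [-0.65  0.67  0.85  1.81 -0.62  0.94 -0.25]
```

View pics/v3.png

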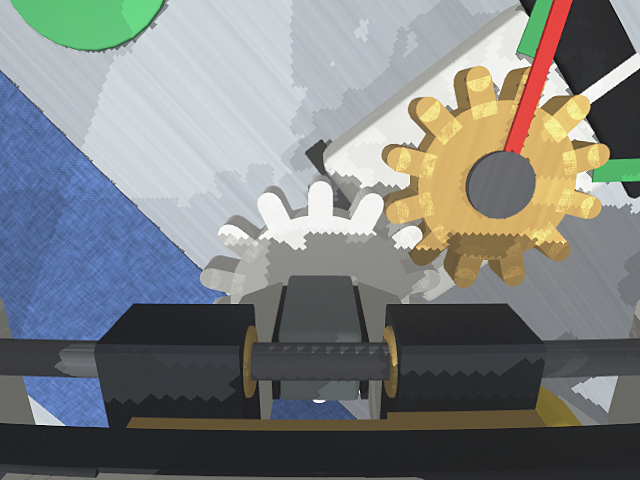

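Request:
{"method": "play_rows", "body": {
  "motion": [
    [0, 0, 0.02, 0, 0, 0, 2],
    [0, 0, 0.03, 0, 0, 0, 2],
    [0, 0, 0.03, 0, 0, 0, 2]
  ]
}}

```text
time: 41.0
eef_pos: [0.6069, 0.0077, 0.1162]
eef_rot: [0.918, 0.396, 0.0, 0.0]
ft_force: [-0.4, 3.1, -2.6]
opening: 0.0262
```

Run:
```python
from h import *
pointer("scene","v4s");plan([*stand(.15),.1165]);plan([.446,.36,.22],135);
C=cam("top");print("cup",plane(C,[(144,340)],.095),"box",plane(C,[(202,316)],.065))
```

```text
scene pointer px 28 line 0.708 rad, tip-bearing 0.698 rad t 41.05
t 41.05 pos [0.6069 0.0077 0.1162] yaw 46.68 | turn [0. 0. 0.] shift [-4.13 -4.96 -0.03] op 0.0258 q [-0.65  0.68  0.85  1.81 -0.62  0.95 -0.28]
t 41.05 pos [0.6069 0.0077 0.1162] yaw 46.68 | turn [ 1.0000e-04  1.0000e-04 -1.5414e+00] shift [ 14.6  -35.87 -10.38] op 0.0258 q [-0.65  0.68  0.85  1.81 -0.62  0.95 -0.28]
cup [[0.2600063  0.35274548 0.095     ]] box [[0.33263662 0.23874134 0.065     ]]
```

Run:
```python
from h import *
plan([.446,.35,.2],90)
```

```text
t 41.05 pos [0.6069 0.0077 0.1162] yaw 46.68 | turn [ 1.00e-04  1.00e-04 -7.56e-01] shift [ 13.87 -35.19  -8.38] op 0.0258 q [-0.65  0.68  0.85  1.81 -0.62  0.95 -0.28]
```

Request:
{"method": "play_rows", "body": {
  "motion": [
    [0, 0, 0, -1.4, -1.7, 0, 2],
    [0, 0, 0, -4.1, -5, 0, 2],
    [0, 0, 0, -4.1, -5, -3, 2],
    [0, 0, 0, -4.1, -5, -8.4, 2],
    [0, 0, -0.12, -1, -10, -8.4, 2],
    [0, 0, -0.25, 2, -15, -8.4, 2],
    [0, 0, -0.38, 5, -20, -8.4, 2],
    [0, 0, -0.51, 8, -25, -8.4, 2],
    [0, 0, -0.64, 11, -30, -8.4, 2],
    [0, 0, -0.756, 13.9, -35.2, -8.4, 2],
    [0, 0, -0.756, 13.9, -35.2, -8.4, 2],
    [0, 0, -0.756, 13.9, -35.2, -8.4, 2]
  ]
}}

```text
time: 42.55
eef_pos: [0.4465, 0.3496, 0.2002]
eef_rot: [0.707, 0.707, -0.0, 0.001]
ft_force: [-0.0, -0.1, -3.4]
opening: 0.0261
```

Request:
{"method": "play_rows", "body": {
  "motion": [
    [0, 0, 0, 0, 0, 0, 2],
    [0, 0, 0, 0, 0, 0, 2]
  ]
}}

```text
time: 42.8
eef_pos: [0.4467, 0.3491, 0.2004]
eef_rot: [0.708, 0.706, 0.0, 0.0]
ft_force: [0.8, -0.6, -2.6]
opening: 0.0253
```

Run:
```python
from h import *
C,p,d=look("wrist","w1");plan([.446,.4065,.0475],90)
```

```text
t 42.85 pos [0.4466 0.3494 0.2004] yaw 89.88 | turn [ 0.0001 -0.0001 -0.002 ] shift [ 5.71 -0.07 15.29] op 0.0259 q [-1.31  0.47  0.79  1.82 -0.38  1.01 -0.37]
```

View pics/w1.png

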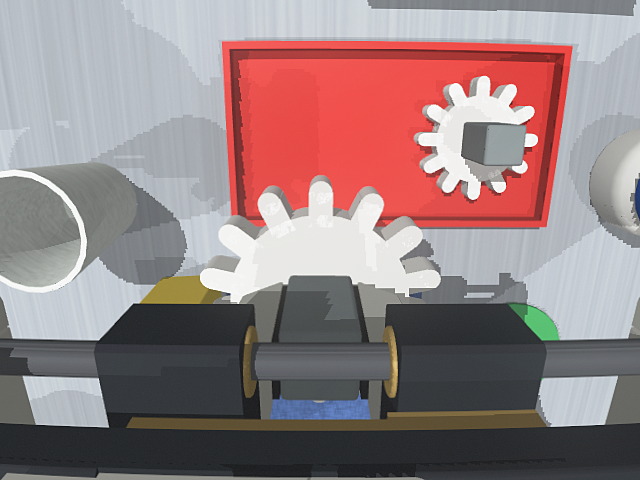

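Request:
{"method": "play_rows", "body": {
  "motion": [
    [0, 0, 0, 3, -0.05, 0, 2],
    [0, 0, 0, 5.7, -0.05, 2, 2],
    [0, 0, 0, 5.7, -0.05, 8, 2],
    [0, 0, 0, 5.7, -0.05, 13, 2],
    [0, 0, 0, 5.7, -0.05, 15.25, 2],
    [0, 0, 0, 5.7, -0.05, 15.25, 2],
    [0, 0, 0, 5.7, -0.05, 15.25, 4.5],
    [0, 0, 0, 5.7, -0.05, 15.25, 4.5],
    [0, 0, 0, 5.7, -0.05, 15.25, 4.5],
    [0, 0, 0, 5.7, -0.05, 10, 4.5],
    [0, 0, 0, 5.7, -0.05, 4, 4.5],
    [0, 0, 0, 5.7, -0.05, 0, 4.5]
  ]
}}

```text
time: 44.35
eef_pos: [0.4463, 0.4075, 0.2033]
eef_rot: [0.707, 0.707, 0.001, -0.0]
ft_force: [-0.0, 0.4, -0.4]
opening: 0.0451
```

Request:
{"method": "play_rows", "body": {
  "motion": [
    [0, 0, 0, 0, 0, 0, 8],
    [0, 0, 0, 0, 0, 0, 8]
  ]
}}

```text
time: 44.6
eef_pos: [0.4451, 0.4074, 0.1999]
eef_rot: [0.707, 0.707, -0.0, -0.0]
ft_force: [-0.1, -0.1, 0.3]
opening: 0.0607
```

Run:
```python
from h import *
C,p,d=look("wrist","x1")
gear(C,p,d,14,(.446,.4065),base=.005)
C,p,d=look("scene","x2")
plan([.64,-.27,.22],102)
```

```text
14 stub ctr [0.4456 0.4091] sz [26.  25.3] ang 90.0 ztop 0.0682 | tooth phase deg -12.65 mod 25.71 coh 0.69 fill 0.4 | disc circ [446.  407.9] 51.5
t 44.7 pos [0.4449 0.407  0.199 ] yaw 90.0 | turn [-0.0016  0.0012 -0.2094] shift [-67.7   19.51  -2.03] op 0.0687 q [-1.35  0.53  0.77  1.73 -0.42  1.05 -0.43]
```

View pics/x1.png

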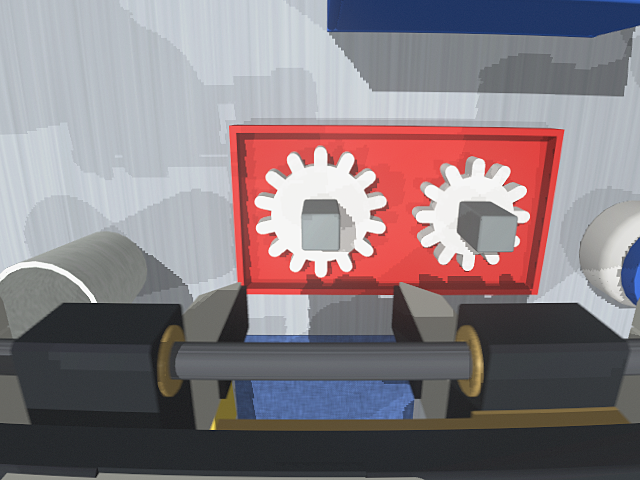

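View pics/x2.png

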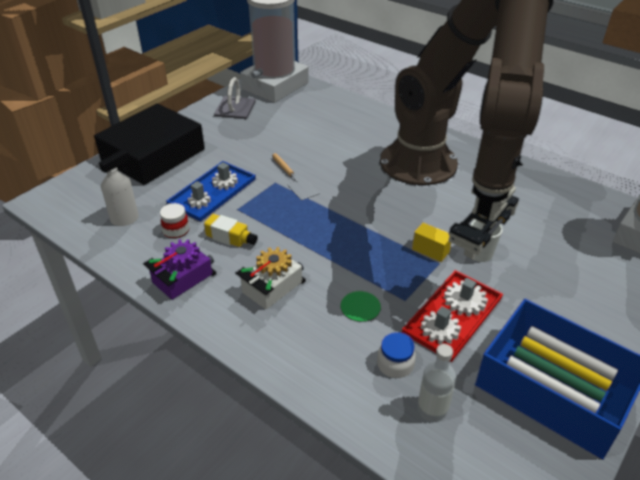

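Run:
```python
from h import *
plan([.616,.2,.33],90)
C=cam("top");print("purple corners",plane(C,[(383,180),(416,187),(393,120),(435,128)],.06).round(3), "purple gear",plane(C,[(409,148)],.091))
```

```text
t 44.7 pos [0.4449 0.407  0.199 ] yaw 90.0 | turn [-0.0015  0.0014  0.0001] shift [-20.72  17.09 -13.09] op 0.0687 q [-1.35  0.53  0.77  1.73 -0.42  1.05 -0.43]
purple corners [[ 0.728 -0.148  0.06 ]
 [ 0.721 -0.232  0.06 ]
 [ 0.896 -0.157  0.06 ]
 [ 0.889 -0.268  0.06 ]] purple gear [[ 0.80881929 -0.20023384  0.091     ]]
```

Request:
{"method": "play_rows", "body": {
  "motion": [
    [0, 0, 0, 0, 0, -6, 8],
    [0, 0, 0, 0, 0, -11, 8],
    [0, 0, 0, -5, 5, -13, 8],
    [0, 0, 0, -10, 9, -13, 8],
    [0, 0, 0, -15, 13, -13, 8],
    [0, 0, 0, -20.7, 17, -13, 8],
    [0, 0.15, 0, -20.7, 17, -13, 8],
    [0, 0.3, 0, -20.7, 17, -13, 8],
    [0, 0.45, 0, -20.7, 17, -13, 8],
    [0, 0.6, 0, -20.7, 17, -13, 8],
    [0, 0.785, 0, -20.7, 17, -13, 8],
    [0, 0.785, 0, -20.7, 17, -13, 8]
  ]
}}

```text
time: 46.2
eef_pos: [0.6157, 0.1961, 0.327]
eef_rot: [0.657, 0.65, 0.269, -0.271]
ft_force: [1.3, -0.1, -0.1]
opening: 0.0803
```

```bash
cat >> h.py <<'E'
def st():
    s=monitor.sense();M=R.from_quat(s["eef_rot"]).as_matrix();print("t",round(s["time"],2),"pos",s["eef_pos"].round(4),"x",M[:,0].round(3),"z",M[:,2].round(3),"q",s["q"].round(3),"op",round(s["opening"],4),"F",s["ft_force"].round(1))
    open("log.txt","a").write(repr((s["q"].tolist(),s["eef_pos"].tolist(),s["eef_rot"].tolist()))+"\n")
E
python3 -c "
from h import *
st()"
```

```text
t 46.2 pos [0.6157 0.1961 0.327 ] x [0.01  0.709 0.706] z [ 0.001  0.706 -0.709] q [-0.399  0.48   0.583  1.657 -1.052  1.408  0.511] op 0.0803 F [ 1.3 -0.1 -0.1]
```

Request:
{"method": "play_rows", "body": {
  "motion": [
    [0, 0, 0, -4, 0, 4, 8],
    [0, 0, 0, -8, 0, 8, 8],
    [0, 0, 0, -12, 0, 12, 8],
    [0, 0, 0, -15, 0, 15, 8],
    [0, 0, 0, -15, 0, 15, 8],
    [0, 0, 0, -15, 0, 15, 8]
  ]
}}

```text
time: 46.95
eef_pos: [0.6162, 0.2012, 0.1197]
eef_rot: [0.653, 0.654, 0.27, -0.27]
ft_force: [-0.8, 0.1, 0.0]
opening: 0.0799
```

```bash
python3 -c "
from h import *
st();C=cam('wrist');look('scene','y1')"
```

```text
t 46.95 pos [0.6162 0.2012 0.1197] x [-0.002  0.708  0.706] z [-0.     0.706 -0.708] q [-0.325  0.731  0.472  1.823 -1.247  1.211  0.889] op 0.0799 F [-0.8  0.1  0. ]
```

View pics/y1.png

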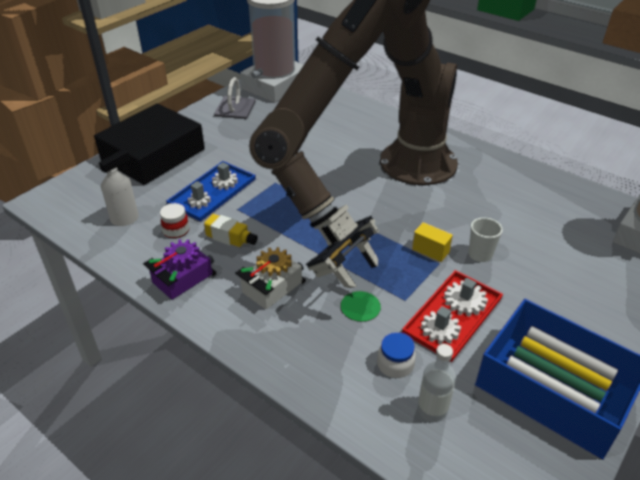

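Run:
```python
from h import *
plan([.56,.15,.28],90)
plan([.646,-.266,.2],102.4)
```

```text
t 47.0 pos [0.6166 0.2009 0.1203] yaw 90.24 | turn [ 0.002  -0.7846  0.0025] shift [  7.7   -5.62 -14.91] op 0.08 q [-0.33  0.73  0.47  1.82 -1.25  1.21  0.89]
t 47.0 pos [0.6166 0.2009 0.1203] yaw 90.24 | turn [ 0.0869 -0.7812 -0.2027] shift [-27.42   2.9  -38.63] op 0.08 q [-0.33  0.73  0.47  1.82 -1.25  1.21  0.89]
```

Request:
{"method": "play_rows", "body": {
  "motion": [
    [0, -0.15, 0, 2, -1.5, -4, 8],
    [0, -0.3, 0, 5, -3.5, -9, 8],
    [0, -0.45, 0, 7.7, -5.6, -14.9, 8],
    [0, -0.6, 0, 4, -4.5, -18, 8],
    [0.02, -0.75, -0.05, 0, -3.5, -22, 8],
    [0.04, -0.783, -0.1, -5, -2.5, -26, 8],
    [0.06, -0.782, -0.15, -10, -1.5, -29, 8],
    [0.087, -0.781, -0.203, -15, 0, -32, 8],
    [0.087, -0.781, -0.203, -20, 1.5, -35, 8],
    [0.087, -0.781, -0.203, -24, 2.5, -37.5, 8],
    [0.087, -0.781, -0.203, -27.4, 2.9, -38.6, 8],
    [0.087, -0.781, -0.203, -27.4, 2.9, -38.6, 8]
  ]
}}

```text
time: 48.5
eef_pos: [0.6437, -0.2699, 0.1987]
eef_rot: [0.629, 0.777, -0.001, -0.0]
ft_force: [0.0, 0.2, 1.0]
opening: 0.0798
```

Request:
{"method": "play_rows", "body": {
  "motion": [
    [0, 0, 0, 0, 0, 0, 8],
    [0, 0, 0, 0, 0, 0, 8],
    [0, 0, 0, 0, 0, 0, 8]
  ]
}}

```text
time: 48.88
eef_pos: [0.6451, -0.2651, 0.1983]
eef_rot: [0.626, 0.779, -0.0, -0.001]
ft_force: [0.1, -0.1, -0.9]
opening: 0.0803
```

Run:
```python
from h import *
st(); C,p,d=look("wrist","z1")
W=cloud(C,d); np.savez("pics/z1.npz",p=p,d=d,K=C[0],D=C[1],R=C[2],t=C[3])
m=(W[...,2]>.045)&(W[...,2]<.055)&(np.hypot(W[...,0]-.633,W[...,1]+.207)<.1)
m[300:]=False
m=m.astype(np.uint8);m=cv2.morphologyEx(m,cv2.MORPH_OPEN,np.ones((5,5)))
v,u=np.nonzero(m);print(len(u),np.median(W[m>0][:,2]));print(cv2.minAreaRect((plane(C,np.c_[u,v],.05)[:,:2]*1000).astype(np.float32)))
```

```text
t 48.88 pos [ 0.6451 -0.2651  0.1983] x [-0.215  0.977  0.001] z [-0.002  0.001 -1.   ] q [-0.115  0.682  0.747  1.475 -0.483  1.176  0.924] op 0.0803 F [ 0.1 -0.1 -0.9]
11943 0.04944310839931154
((638.3033447265625, -225.60638427734375), (50.5648193359375, 110.13995361328125), 12.374397277832031)
```

View pics/z1.png

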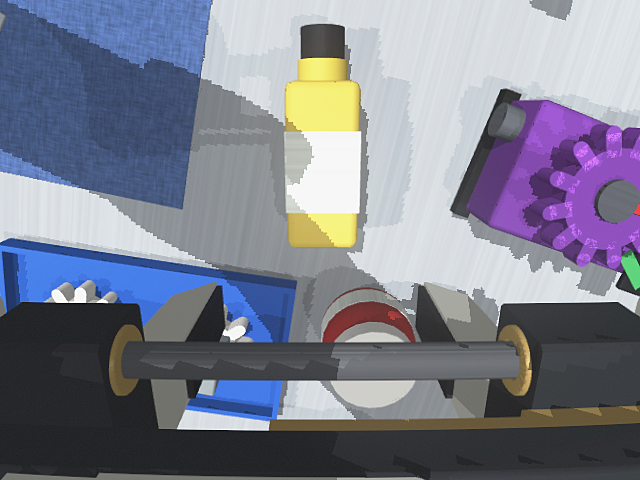

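```bash
cat >> h.py <<'E'
def tilt(al,cdeg):
    a=np.radians(al);c=np.array([np.cos(np.radians(cdeg)),np.sin(np.radians(cdeg)),0]);Z=np.array([0,0,1.])
    x=np.cos(a)*c-np.sin(a)*Z; z=-np.sin(a)*c-np.cos(a)*Z
    return R.from_matrix(np.c_[x,np.cross(z,x),z])
def upr(al,phi):
    a=np.radians(al);f=np.array([np.cos(np.radians(phi)),np.sin(np.radians(phi)),0]);Z=np.array([0,0,1.])
    z=np.cos(a)*f-np.sin(a)*Z; x=np.sin(a)*f+np.cos(a)*Z
    return R.from_matrix(np.c_[x,np.cross(z,x),z])
E
python3 - <<'E'
from h import *
Rt=tilt(40,102.4);M=Rt.as_matrix();g=np.array([.6324,-.1987,.030])
T=g-.003*M[:,2]-.006*M[:,1];print(T,M[:,1])
plan(T-.12*M[:,2],Rt=Rt);plan(T,Rt=Rt)
E
```

```text
[ 0.62612588 -0.19810503  0.03229813] [0.97667228 0.21473533 0.        ]
t 48.92 pos [ 0.645  -0.2654  0.198 ] yaw 102.41 | turn [-0.0016 -0.6993  0.0008] shift [14.68 -0.38  7.4 ] op 0.0802 q [-0.12  0.68  0.75  1.48 -0.48  1.18  0.92]
t 48.92 pos [ 0.645  -0.2654  0.198 ] yaw 102.41 | turn [-0.0016 -0.6993  0.0008] shift [ 6.95 -0.36 16.58] op 0.0802 q [-0.12  0.68  0.75  1.48 -0.48  1.18  0.92]
```

Request:
{"method": "play_rows", "body": {
  "motion": [
    [0, -0.15, 0, 3, -0.1, 0, 8],
    [0, -0.3, 0, 6, -0.2, 0, 8],
    [0, -0.45, 0, 9, -0.3, 1, 8],
    [0, -0.6, 0, 12, -0.3, 3, 8],
    [0, -0.7, 0, 14.7, -0.4, 5, 8],
    [0, -0.7, 0, 14.7, -0.4, 7.4, 8],
    [0, -0.7, 0, 14.7, -0.4, 7.4, 8],
    [0, -0.7, 0, 14.7, -0.4, 7.4, 8]
  ]
}}

```text
time: 49.92
eef_pos: [0.6094, -0.1246, 0.125]
eef_rot: [0.59, 0.732, -0.215, 0.266]
ft_force: [0.9, -0.7, 0.4]
opening: 0.0799
```

Run:
```python
from h import *
st(); look("scene","aa"); p=cv2.imread("pics/aa.png");cv2.imwrite("pics/aac.png",cv2.resize(p[120:320,140:400],None,fx=3,fy=3))
Rt=tilt(40,102.4);M=Rt.as_matrix();g=np.array([.6324,-.1987,.030])
T=g-.003*M[:,2]-.006*M[:,1];plan(T,Rt=Rt)
```

```text
t 49.92 pos [ 0.6094 -0.1246  0.125 ] x [-0.163  0.748 -0.643] z [ 0.136 -0.629 -0.766] q [-0.945  0.909  1.125  1.964 -0.188  0.566  0.286] op 0.0799 F [ 0.9 -0.7  0.4]
t 49.98 pos [ 0.6095 -0.1248  0.1252] yaw 102.24 | turn [-0.0021  0.0005 -0.0021] shift [ 0.22  0.07 11.95] op 0.08 q [-0.94  0.91  1.13  1.96 -0.19  0.57  0.29]
```

View pics/aac.png

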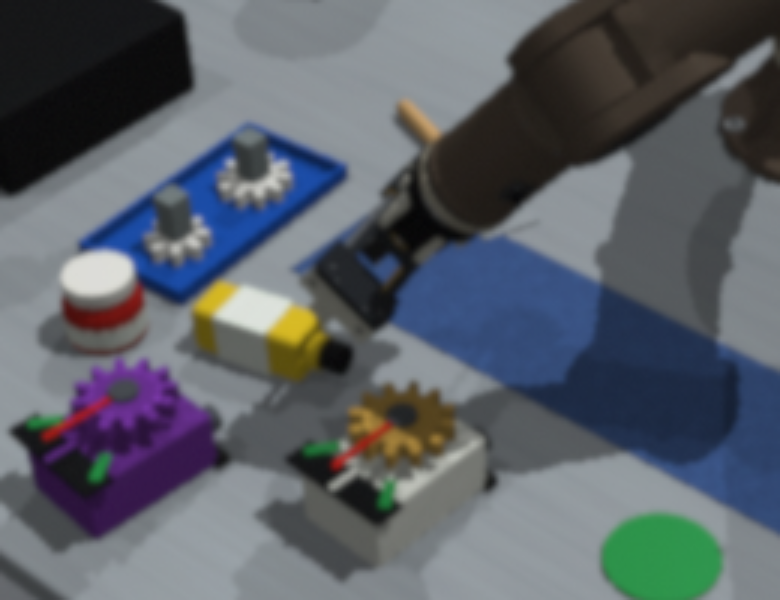

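Request:
{"method": "play_rows", "body": {
  "motion": [
    [0, 0, 0, 0.1, 0, 3, 8],
    [0, 0, 0, 0.2, 0.05, 6, 8],
    [0, 0, 0, 0.2, 0.05, 8, 8],
    [0, 0, 0, 0.2, 0.05, 8, 8]
  ]
}}

```text
time: 50.48
eef_pos: [0.6195, -0.174, 0.0613]
eef_rot: [0.59, 0.731, -0.216, 0.266]
ft_force: [0.3, 0.5, 0.5]
opening: 0.0799
```

Run:
```python
from h import *
st()
Rt=tilt(40,102.4);M=Rt.as_matrix();g=np.array([.6324,-.1987,.030])
T=g-.003*M[:,2]-.006*M[:,1];plan(T,Rt=Rt)
look("wrist","ab")
```

```text
t 50.48 pos [ 0.6195 -0.174   0.0613] x [-0.163  0.748 -0.643] z [ 0.134 -0.629 -0.766] q [-0.801  0.983  1.017  1.973 -0.227  0.42   0.311] op 0.0799 F [0.3 0.5 0.5]
t 50.48 pos [ 0.6195 -0.174   0.0613] yaw 102.29 | turn [-0.0047  0.0005 -0.0014] shift [-0.05  0.15  3.82] op 0.0799 q [-0.8   0.98  1.02  1.97 -0.23  0.42  0.31]
```

View pics/ab.png

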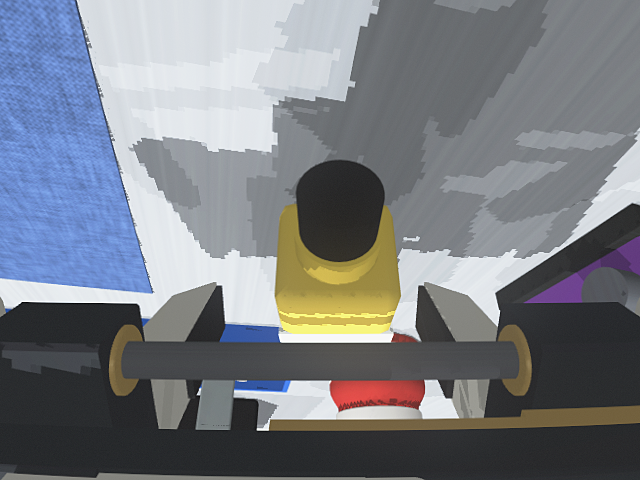

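Request:
{"method": "play_rows", "body": {
  "motion": [
    [0, 0, 0, 0, 0.1, 1.5, 8],
    [0, 0, 0, 0, 0.1, 3, 8],
    [0, 0, 0, 0, 0.1, 3.7, 8],
    [0, 0, 0, 0, 0.1, 3.7, 8],
    [0, 0, 0, 0, 0.1, 3.7, 4.6],
    [0, 0, 0, 0, 0.1, 3.7, 4.6],
    [0, 0, 0, 0, 0.1, 3.7, 4.6],
    [0, 0, 0, 0, 0.1, 3.7, 4.6],
    [0, 0, 0, 0, 0.1, 3.7, 4.6],
    [0, 0, 0, 0, 0.1, 3.7, 4.6]
  ],
  "squeeze": 40
}}

```text
time: 51.78
eef_pos: [0.6265, -0.1951, 0.033]
eef_rot: [0.589, 0.732, -0.215, 0.266]
ft_force: [0.4, 2.0, 3.5]
opening: 0.0505
```

Run:
```python
from h import *
st()
Rt=upr(40,90)
plan([.56,-.1,.3],Rt=tilt(40,102.4));plan([.60,.15,.3],Rt=Rt)
```

```text
t 51.77 pos [ 0.6265 -0.1951  0.033 ] x [-0.165  0.748 -0.643] z [ 0.136 -0.629 -0.766] q [-0.738  1.02   0.97   1.965 -0.241  0.36   0.321] op 0.0505 F [0.4 2.  3.5]
t 51.77 pos [ 0.6265 -0.1951  0.033 ] yaw 102.45 | turn [-0.0018  0.0007  0.0007] shift [ -8.97  -4.51 -27.33] op 0.0505 q [-0.74  1.02  0.97  1.96 -0.24  0.36  0.32]
t 51.77 pos [ 0.6265 -0.1951  0.033 ] yaw 102.45 | turn [-0.0228  1.565   0.2385] shift [  9.06   4.75 -42.5 ] op 0.0505 q [-0.74  1.02  0.97  1.96 -0.24  0.36  0.32]
```

Request:
{"method": "play_rows", "body": {
  "motion": [
    [0, 0, 0, -2, 0, -2.4, 4.6],
    [0, 0, 0, -5, 0, -6, 4.6],
    [0, 0, 0, -8, 0, -10, 4.6],
    [0, 0, 0, -11, 0, -14, 4.6],
    [0, 0, 0, -15, 0, -18, 4.6],
    [0, 0, 0, -15, 0, -18, 4.6],
    [0, 0, 0, -15, 0, -18, 4.6]
  ]
}}

```text
time: 52.65
eef_pos: [0.6256, -0.194, 0.2658]
eef_rot: [0.589, 0.732, -0.216, 0.265]
ft_force: [-0.0, -0.4, -1.7]
opening: 0.0499
```

Run:
```python
from h import *
st()
plan([.60,.15,.3],Rt=upr(40,90))
look("wrist","ac")
```

```text
t 52.65 pos [ 0.6256 -0.194   0.2658] x [-0.165  0.749 -0.642] z [ 0.134 -0.628 -0.767] q [-0.891  0.725  1.251  1.826 -0.057  0.747  0.41 ] op 0.0499 F [-0.  -0.4 -1.7]
t 52.65 pos [ 0.6256 -0.194   0.2658] yaw 102.47 | turn [-0.0249  1.5636  0.2369] shift [ 23.98   4.81 -24.56] op 0.0499 q [-0.89  0.72  1.25  1.83 -0.06  0.75  0.41]
```

View pics/ac.png

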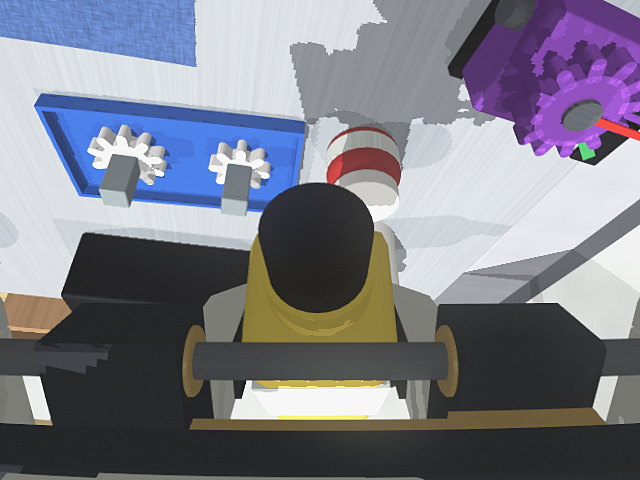

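Request:
{"method": "play_rows", "body": {
  "motion": [
    [-0.002, 0.15, 0.022, 2.4, 0.5, -2.5, 4.6],
    [-0.005, 0.31, 0.047, 4.8, 1, -4.9, 4.6],
    [-0.007, 0.47, 0.071, 7.2, 1.4, -7.4, 4.6],
    [-0.01, 0.63, 0.095, 9.6, 1.9, -9.8, 4.6],
    [-0.012, 0.78, 0.118, 12, 2.4, -12.3, 4.6],
    [-0.015, 0.94, 0.142, 14.4, 2.9, -14.7, 4.6],
    [-0.017, 1.1, 0.166, 16.8, 3.4, -17.2, 4.6],
    [-0.02, 1.25, 0.19, 19.2, 3.8, -19.7, 4.6],
    [-0.022, 1.41, 0.213, 21.6, 4.3, -22.1, 4.6],
    [-0.025, 1.564, 0.237, 24, 4.8, -24.6, 4.6],
    [-0.025, 1.564, 0.237, 24, 4.8, -24.6, 4.6],
    [-0.025, 1.564, 0.237, 24, 4.8, -24.6, 4.6]
  ]
}}

```text
time: 54.2
eef_pos: [0.6004, 0.1491, 0.2997]
eef_rot: [0.641, 0.642, 0.297, -0.297]
ft_force: [0.2, 0.3, -1.5]
opening: 0.05
```

Request:
{"method": "play_rows", "body": {
  "motion": [
    [0, 0, 0, 0, 0, 0, 4.6],
    [0, 0, 0, 0, 0, 0, 4.6]
  ]
}}

```text
time: 54.45
eef_pos: [0.6006, 0.1499, 0.3013]
eef_rot: [0.641, 0.642, 0.299, -0.297]
ft_force: [0.1, -0.3, -2.0]
opening: 0.0499
```

Run:
```python
from h import *
st(); look("scene","ad"); p=cv2.imread("pics/ad.png");cv2.imwrite("pics/adc.png",cv2.resize(p[120:320,220:480],None,fx=3,fy=3))
C,p,d=look("top","ad2")
plan([.619,.2,.2],Rt=upr(40,90))
```

```text
t 54.45 pos [0.6006 0.1499 0.3013] x [-0.003  0.644  0.765] z [ 0.001  0.765 -0.644] q [-0.327  0.535  0.643  1.731 -1.132  1.504  0.713] op 0.0499 F [ 0.1 -0.3 -2. ]
t 54.55 pos [0.6005 0.15   0.3013] yaw 90.21 | turn [0.0008 0.0016 0.0023] shift [-4.53  1.83 10.35] op 0.0499 q [-0.33  0.53  0.64  1.73 -1.13  1.5   0.71]
```

View pics/adc.png

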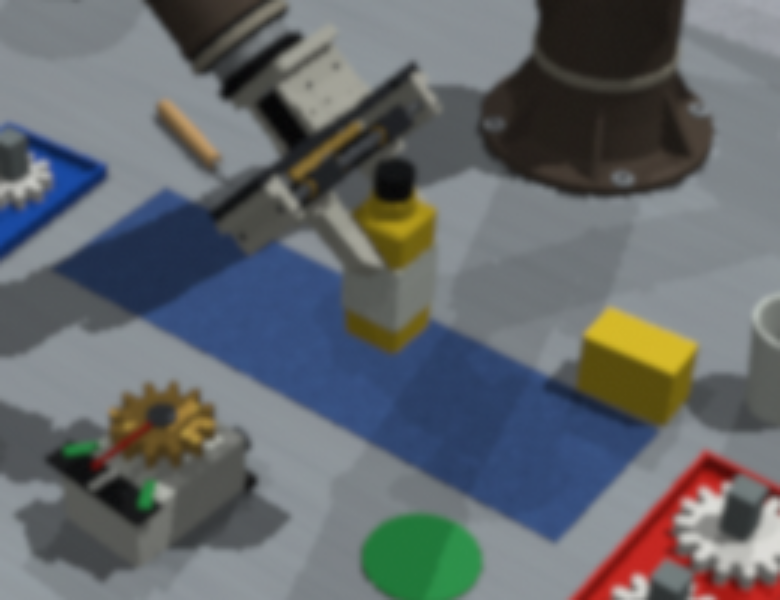

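Run:
```python
from h import *
c=eyes.get_calibration("wrist")
p=cv2.imread("pics/d1.png");a=np.radians(113.9);X=np.array([np.cos(a),np.sin(a),0]);Z=np.array([0,0,-1.])
T=np.eye(4);T[:3,:3]=np.c_[X,np.cross(Z,X),Z];T[:3,3]=[.4934,.1564,.1608];M=T@c["tool_from_camera"]
C=(c["camera_matrix"],np.array([c["k1"],0,0,0,0.]),M[:3,:3],M[:3,3])
for nm,CC,pp in(("d1",C,p),("top",cam("top"),cv2.imread("pics/a_top.png"))):
    m=masks(pp,[55,100,80],[80,255,255]); b=max([b for b in blobs(m,200)],key=lambda b:b[0][4])
    v,u=np.nonzero(b[2]);print(nm,cv2.minEnclosingCircle((plane(CC,np.c_[u,v],.004)[:,:2]*1000).astype(np.float32)))
plan([.619,.206,.15],Rt=upr(40,90));plan([.619,.206,.0955],Rt=upr(40,90))
```

```text
d1 ((617.6489868164062, 213.1490020751953), 49.66209030151367)
top ((615.5542602539062, 211.4711456298828), 49.56584167480469)
t 54.55 pos [0.6005 0.15   0.3013] yaw 90.21 | turn [0.0008 0.0016 0.0023] shift [-7.97  1.82 14.03] op 0.0499 q [-0.33  0.53  0.64  1.73 -1.13  1.5   0.71]
t 54.55 pos [0.6005 0.15   0.3013] yaw 90.21 | turn [0.0008 0.0016 0.0023] shift [-12.14   1.81  17.54] op 0.0499 q [-0.33  0.53  0.64  1.73 -1.13  1.5   0.71]
```

Request:
{"method": "play_rows", "body": {
  "motion": [
    [0, 0, 0, -2.5, 0.6, 4.5, 4.6],
    [0, 0, 0, -5, 1.2, 9, 4.6],
    [0, 0, 0, -7, 1.6, 12.5, 4.6],
    [0, 0, 0, -8, 1.7, 14, 4.6],
    [0, 0, 0, -8, 1.7, 14, 4.6],
    [0, 0, 0, -8, 1.7, 14, 4.6]
  ]
}}

```text
time: 55.3
eef_pos: [0.6181, 0.2052, 0.1506]
eef_rot: [0.641, 0.641, 0.299, -0.298]
ft_force: [-0.3, -0.6, -1.1]
opening: 0.0499
```

Run:
```python
from h import *
st(); plan([.6175,.205,.0955],Rt=upr(40,90))
C,p,d=look("scene","ae");cv2.imwrite("pics/aec.png",cv2.resize(p[180:340,250:450],None,fx=4,fy=3.7))
W=cloud(C,d)
y=(masks(p,[20,120,60],[34,255,255])>0)|(masks(p,[0,0,120],[180,60,255])>0)
r=np.hypot(W[...,0]-.6175,W[...,1]-.213)<.06
b=r&(W[...,2]>.09)&(W[...,2]<.16); print(b.sum(), np.nanmin(W[r&(W[...,2]>.03)][:,2]))
```

```text
t 55.3 pos [0.6181 0.2052 0.1506] x [-0.002  0.644  0.765] z [ 0.002  0.765 -0.644] q [-0.315  0.727  0.499  1.814 -1.289  1.311  0.907] op 0.0499 F [-0.3 -0.6 -1.1]
t 55.3 pos [0.6181 0.2052 0.1506] yaw 90.2 | turn [0.0019 0.0011 0.0022] shift [-4.23 -0.08  3.54] op 0.0499 q [-0.31  0.73  0.5   1.81 -1.29  1.31  0.91]
636 0.061317304334497
```

View pics/aec.png

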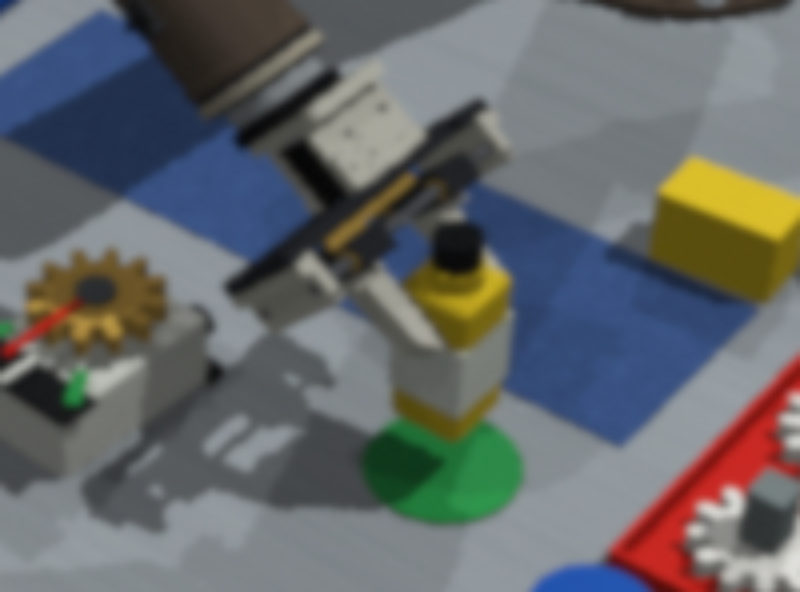

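Request:
{"method": "play_rows", "body": {
  "motion": [
    [-0.1, 0, 0.084, 0, 0, 0, 4.6],
    [-0.2, 0, 0.167, 0, 0, 0, 4.6],
    [-0.2, 0, 0.167, 0, 0, 0, 4.6],
    [-0.2, 0, 0.167, 0, 0, 0, 4.6]
  ]
}}

```text
time: 55.85
eef_pos: [0.6181, 0.2045, 0.1513]
eef_rot: [0.718, 0.552, 0.337, -0.256]
ft_force: [0.6, 0.2, -1.5]
opening: 0.05
```

Run:
```python
from h import *
st()
f=np.array([np.cos(np.radians(75)),np.sin(np.radians(75))]);t=np.array([.6175,.213])-.008*f
plan([*t,.15],Rt=upr(40,75));plan([*t,.0955],Rt=upr(40,75))
```

```text
t 55.85 pos [0.6181 0.2045 0.1513] x [0.163 0.621 0.766] z [ 0.201  0.74  -0.642] q [ 0.019  0.598 -0.026  1.962 -1.317  0.854  0.803] op 0.05 F [ 0.6  0.2 -1.5]
t 55.85 pos [0.6181 0.2045 0.1513] yaw 75.29 | turn [ 0.0028 -0.0007  0.0032] shift [-0.1  -0.28  0.08] op 0.05 q [ 0.02  0.6  -0.03  1.96 -1.32  0.85  0.8 ]
t 55.85 pos [0.6181 0.2045 0.1513] yaw 75.29 | turn [ 0.0028 -0.0007  0.0032] shift [-4.27 -0.3   3.59] op 0.05 q [ 0.02  0.6  -0.03  1.96 -1.32  0.85  0.8 ]
```

Request:
{"method": "play_rows", "body": {
  "motion": [
    [0.1, 0, -0.084, 0, 0, 0, 4.6],
    [0.2, 0, -0.167, 0, 0, 0, 4.6],
    [0.3, 0, -0.25, 0, 0, 0, 4.6],
    [0.4, 0, -0.334, 0, 0, 0, 4.6],
    [0.4, 0, -0.334, 0, 0, 0, 4.6],
    [0.4, 0, -0.334, 0, 0, 0, 4.6]
  ]
}}

```text
time: 56.6
eef_pos: [0.6174, 0.2056, 0.1493]
eef_rot: [0.553, 0.719, 0.257, -0.334]
ft_force: [0.4, -0.1, -1.7]
opening: 0.0499
```

Run:
```python
from h import *
st()
f=np.array([np.cos(np.radians(105)),np.sin(np.radians(105))]);t=np.array([.6175,.213])-.008*f
plan([*t,.12],Rt=upr(40,105));plan([*t,.0955],Rt=upr(40,105))
```

```text
t 56.6 pos [0.6174 0.2056 0.1493] x [-0.165  0.623  0.765] z [-0.196  0.739 -0.644] q [-0.004  0.759  0.002  1.598 -0.896  1.248  0.767] op 0.0499 F [ 0.4 -0.1 -1.7]
t 56.6 pos [0.6174 0.2056 0.1493] yaw 104.84 | turn [ 0.0017  0.002  -0.0018] shift [-2.3   0.21  1.82] op 0.0499 q [-0.    0.76  0.    1.6  -0.9   1.25  0.77]
t 56.6 pos [0.6174 0.2056 0.1493] yaw 104.84 | turn [ 0.0017  0.002  -0.0018] shift [-4.17  0.21  3.4 ] op 0.0499 q [-0.    0.76  0.    1.6  -0.9   1.25  0.77]
```

Request:
{"method": "play_rows", "body": {
  "motion": [
    [0, 0, 0, -1.5, 0.2, 1.2, 4.6],
    [0, 0, 0, -2.8, 0.2, 2.3, 4.6],
    [0, 0, 0, -3.7, 0.2, 3, 4.6],
    [0, 0, 0, -4, 0.2, 3.25, 4.6],
    [0, 0, 0, -4, 0.2, 3.25, 4.6],
    [0, 0, 0, -4, 0.2, 3.25, 4.6]
  ]
}}

```text
time: 57.35
eef_pos: [0.6201, 0.2054, 0.0986]
eef_rot: [0.552, 0.719, 0.258, -0.334]
ft_force: [-0.1, 0.4, -1.5]
opening: 0.0502
```

Run:
```python
from h import *
st()
C,p,d=look("scene","af");cv2.imwrite("pics/afc.png",cv2.resize(p[200:340,270:430],None,fx=5,fy=4.2,interpolation=cv2.INTER_CUBIC))
```

```text
t 57.35 pos [0.6201 0.2054 0.0986] x [-0.167  0.622  0.765] z [-0.197  0.74  -0.644] q [ 0.005  0.83  -0.01   1.606 -0.912  1.195  0.83 ] op 0.0502 F [-0.1  0.4 -1.5]
```

View pics/afc.png

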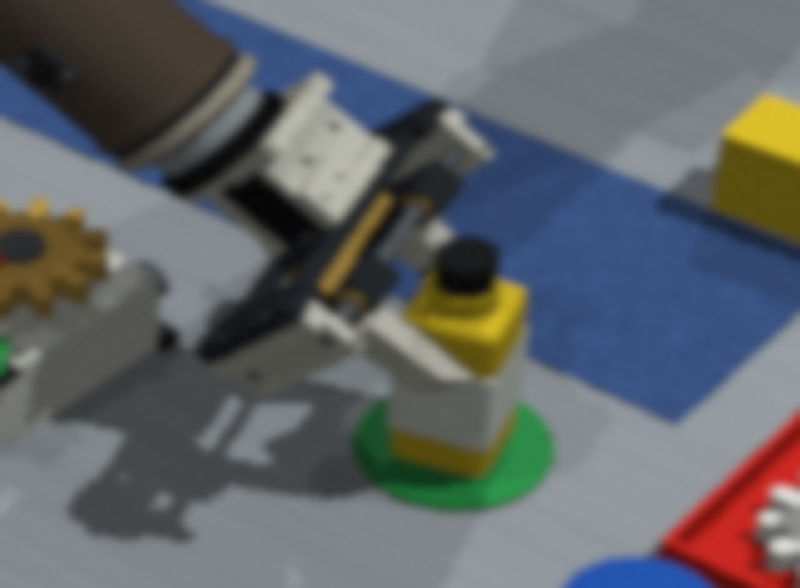

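Request:
{"method": "play_rows", "body": {
  "motion": [
    [0, 0, 0, -0.15, -0.1, 0.13, 4.6],
    [0, 0, 0, -0.25, -0.1, 0.21, 4.6],
    [0, 0, 0, -0.25, -0.1, 0.21, 4.6],
    [0, 0, 0, -0.25, -0.1, 0.21, 4.6]
  ]
}}

```text
time: 57.9
eef_pos: [0.6195, 0.2054, 0.0963]
eef_rot: [0.552, 0.719, 0.258, -0.334]
ft_force: [0.7, -1.3, 5.1]
opening: 0.05
```

Request:
{"method": "play_rows", "body": {
  "motion": [
    [0, 0, 0, -0.1, 0, 0.09, 4.6],
    [0, 0, 0, -0.1, 0, 0.09, 4.6],
    [0, 0, 0, -0.1, 0, 0.09, 4.6]
  ]
}}

```text
time: 58.28
eef_pos: [0.6199, 0.2056, 0.096]
eef_rot: [0.551, 0.719, 0.259, -0.334]
ft_force: [-0.5, -2.4, 12.0]
opening: 0.0498
```

Request:
{"method": "play_rows", "body": {
  "motion": [
    [0, 0, 0, 0.08, 0, -0.07, 4.6],
    [0, 0, 0, 0.08, 0, -0.07, 4.6],
    [0, 0, 0, 0.08, 0, -0.07, 5.6],
    [0, 0, 0, 0.08, 0, -0.07, 6.5],
    [0, 0, 0, 0.08, 0, -0.07, 7.5],
    [0, 0, 0, 0.08, 0, -0.07, 7.5],
    [0, 0, 0, 0.08, 0, -0.07, 7.5]
  ]
}}

```text
time: 59.15
eef_pos: [0.6187, 0.2052, 0.0944]
eef_rot: [0.552, 0.719, 0.257, -0.335]
ft_force: [0.3, -0.6, -0.4]
opening: 0.075
```

Run:
```python
from h import *
st()
C,p,d=look("scene","ag");cv2.imwrite("pics/agc.png",cv2.resize(p[200:340,270:430],None,fx=5,fy=4.2,interpolation=cv2.INTER_CUBIC))
```

```text
t 59.15 pos [0.6187 0.2052 0.0944] x [-0.166  0.622  0.765] z [-0.197  0.739 -0.644] q [ 0.005  0.834 -0.011  1.61  -0.913  1.19   0.836] op 0.075 F [ 0.3 -0.6 -0.4]
```

View pics/agc.png

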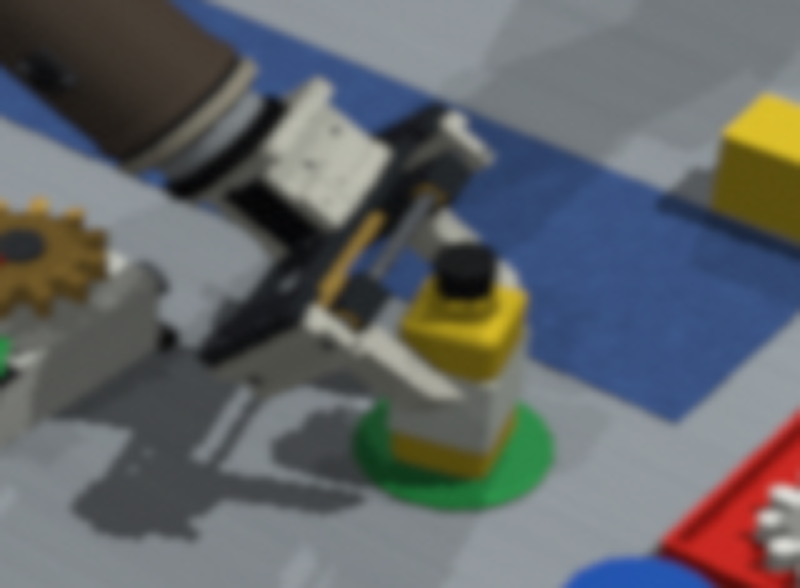

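Request:
{"method": "play_rows", "body": {
  "motion": [
    [0, 0, 0, 0, 0, -1.5, 7.5],
    [0, 0, 0, 0, 0, -4, 7.5],
    [0, 0, 0, 0.5, 0, -7.5, 7.5],
    [0, 0, 0, 3, 0, -11, 7.5],
    [0, 0, 0, 7, 0, -15, 7.5],
    [0, 0, 0, 7, 0, -15, 7.5],
    [0, 0, 0, 7, 0, -15, 7.5]
  ]
}}

```text
time: 60.08
eef_pos: [0.6367, 0.137, 0.2449]
eef_rot: [0.552, 0.719, 0.257, -0.334]
ft_force: [-0.1, 0.2, -0.8]
opening: 0.0748
```

Run:
```python
from h import *
st(); plan([.35,-.05,.35],90)
C,p,d=look("wrist","ah")
C,p,d=look("scene","ai");C,p,d=look("top","aj")
```

```text
t 60.08 pos [0.6367 0.137  0.2449] x [-0.167  0.622  0.765] z [-0.196  0.739 -0.644] q [ 0.068  0.689  0.045  1.46  -0.83   1.457  0.673] op 0.0748 F [-0.1  0.2 -0.8]
t 60.08 pos [0.6367 0.137  0.2449] yaw 104.99 | turn [-0.1126 -0.8656  0.2443] shift [  1.18 -32.51 -14.97] op 0.0748 q [ 0.07  0.69  0.05  1.46 -0.83  1.46  0.67]
```

View pics/aj.png

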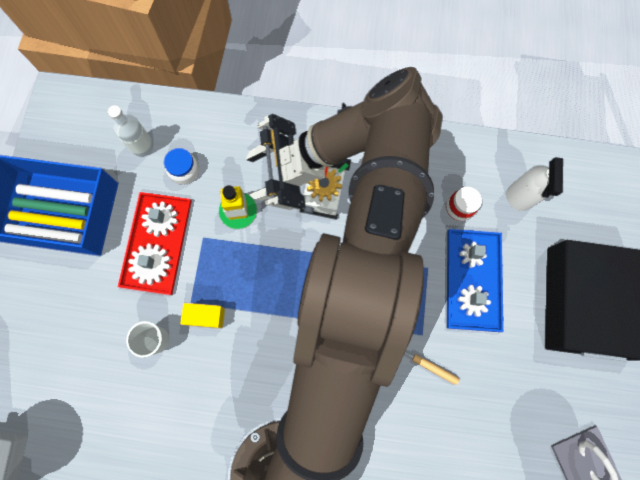

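View pics/ai.png

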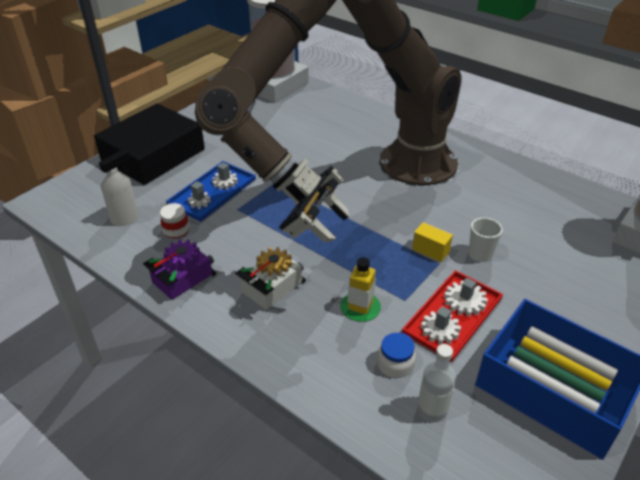

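View pics/ah.png

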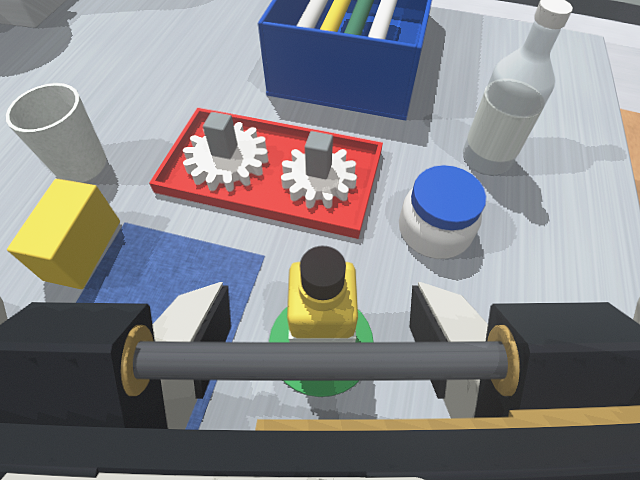

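Run:
```python
from h import *
C=cam("top");p=cv2.imread("pics/aj.png")
m=((p.max(2)<60)*255).astype(np.uint8);m[:180]=0;m[205:]=0;m[:,:218]=0;m[:,246:]=0
for s,c,l in blobs(m,10): print("cap",s,plane(C,[c],.154))
p2=cv2.imread("pics/ai.png");C2=cam("scene")
m=((p2.max(2)<60)*255).astype(np.uint8);m[:255]=0;m[275:]=0;m[:,:350]=0;m[:,375:]=0
for s,c,l in blobs(m,10): print("cap scene",s,c,plane(C2,[c],.148))
# body top z=.119 yellow in top
y=masks(p,[20,120,60],[34,255,255]);y[:180]=0;y[225:]=0;y[:,:215]=0;y[:,250:]=0
for s,c,l in blobs(y,10): print("yel",s,c,plane(C,[c],.11))
```

```text
cap [224 186  12  13 117] [[0.61363145 0.20967174 0.154     ]]
cap scene [357 258  12  14 141] [362.5106383  264.31205674] [[0.62323379 0.21595136 0.148     ]]
yel [221 186  22  25 349] [232.31232092 200.02005731] [[0.60919438 0.20782781 0.11      ]]
yel [229 216  18   3  30] [237.43333333 217.06666667] [[0.56941942 0.18861849 0.11      ]]
```

Request:
{"method": "play_rows", "body": {
  "motion": [
    [0, 0, 0, 0, 0, -3, 7.5],
    [0, 0, 0, 0, 0, -3, 7.5],
    [0, 0, 0, 0, 0, -3, 7.5],
    [0, 0, 0, 0, 0, -3, 7.5]
  ]
}}

```text
time: 60.72
eef_pos: [0.642, 0.1167, 0.2632]
eef_rot: [0.552, 0.719, 0.257, -0.335]
ft_force: [0.5, 1.2, 0.2]
opening: 0.0748
```

Run:
```python
from h import *
st(); C,p,d=look("top","ak"); a=cv2.imread("pics/aj.png")
dd=cv2.absdiff(p,a).max(2)>60
print("changed px outside arm:",dd[:, :240].sum(),dd[:,445:].sum())
print(env.sign_off())
```

```text
t 60.73 pos [0.642  0.1167 0.2632] x [-0.166  0.621  0.766] z [-0.199  0.74  -0.643] q [ 0.09   0.687  0.054  1.415 -0.818  1.512  0.658] op 0.0748 F [0.5 1.2 0.2]
changed px outside arm: 0 1264
the job is handed in; nothing more can be done
None
```

View pics/ak.png

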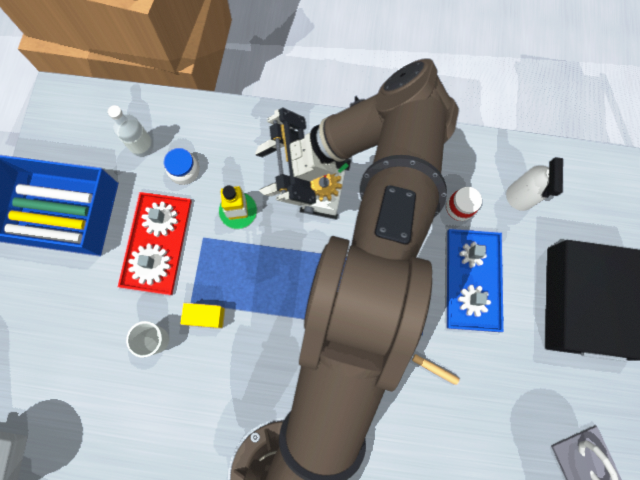

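The job is done and handed in at 60.7 s; the sign-off reports no verdict, so what follows rests on my own checks.

- **Gear tests:** All four gears were present. I tested them in the order 8, 10, 12, 14, bringing each straight in from the front with the master near 0. Each turn ended with the pointer past the 0.61 mark, at about 0.66–0.70 rad in the last images.
- **Trays:** Gears 8 and 10 lie flat with stubs up in the blue tray, and 12 and 14 likewise in the red tray.
- **Bottle:** It stands on the green pad, with its cap within about 3 mm of the pad centre in the top view. The other things look unmoved in the last picture, and the robot is touching nothing.

**Checks that disagreed:**
- The top and wrist cameras differed by 3–4 mm; I used the wrist values.
- The two pointer estimates (line fit and tip bearing) differed by about 0.01–0.1 rad. Both read past 0.61 at each final position, though for gear 12 only the scene camera was read there.
- Comparing the last two top pictures flagged 1264 changed pixels on the right side. I checked this only after handing in; it looks like the moving arm and its shadow, since nothing there had shifted.

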